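Strip the camera and its balance weight from the groove microscope

ROBOT

A 6-joint arm with a two-finger parallel gripper is mounted at the origin on the work surface. World frame = base frame: x ahead of the robot, y to its left, z up, the work surface at z = 0. Lengths are in m, angles in rad, forces in N, time in s.
With the tool pointing down it reaches from about 0.25 to 0.775 m from the base axis. Payload 4 kg.
Tool frame: the origin (TCP) lies midway between the tips of the shut fingers; the grasp point (between the pads) lies robot.grip_point_offset behind it (robot.grip_point_offset is the distance from the TCP to the grasp point, in m); z points along the fingers, x is the direction in which the jaws open and shut, and the axes are right-handed (so a half turn about z gives the same grasp; the last joint's range is limited). The gripper opens to 94 mm and grips with 3 to 60 N. Pads are 16 mm wide; open, the fingers measure 119 mm over their backs; the gripper's body (75 mm by 177 mm) begins 78 mm behind the grasp point.
Start: joints at [-1.242, 0.087, 1.371, -0, 1.684, -0.103], TCP at [0.23, -0.5, 0.206] pointing down, gripper open.
Joint ranges: [-3.1, 3.1], [-0.76, 2.03], [0.27, 2.55], [-1.08, 4.22], [0.17, 2.65], [-2.57, 2.57]. Speed limits (rad/s): [2.79, 2.79, 3.14, 3.14, 3.14, 3.14].

INTERFACE

Orientations are given as [roll, pitch, yaw] about the fixed x, y, z axes, in that order (R = Rz(yaw) Ry(pitch) Rx(roll)).
In Python, from bench import robot, optics, finder gives the robot as it stands. The module is installed in compiled form; this text tells all that it offers.
- The arm moves only by the tool arm_command, never from a script. Its argument "plan" is a list of rows, each a list of 5 numbers: the opening, from 0 (shut) to 1 (fully open), then the shift along the world's x, y, z in m, then the turn about the world's z in degrees. A call has 1 to 10 rows; each row is the pose to reach, as a shift and turn from the pose commanded when the call began; what a row does not reach only later rows make up. A row lasts 1/8 s, in which the tool goes at most 62.5 mm and 10.7 degrees, less where a joint would pass 70% of its speed; a pose out of reach is approached as far as the arm can. A call with a gripper value outside its range is refused whole. The fingers move at their own pace and stop on an object; the grip force is fixed at half the most. Time passes only in rows, so rows that repeat a pose let the fingers close. It gives the time, the measured TCP pose, the force and the opening at its end, in the units of the state.
- robot.get_obs(): the state, without advancing time (a new reading comes with each control period).
- optics.snapshot(name): name is "scene" or "side" or "wrist"; returns a dict with "image" (480x640x3 uint8, red, green, blue), "fx", "fy", "cx", "cy" (pixels), "dist" ([k1, k2, p1, p2, k3] as OpenCV has them; the pictures are not rectified), "position" and "rotation" of the camera in the world; the wrist camera has in their place "hand_eye" (4x4, takes a point from camera to tool coordinates, whose origin is the TCP and whose axes are the tool frame's). Camera axes: x right, y down, z forward; pixel columns grow to the right and rows downward; lengths in m; the calibration is good to about 2 mm. A picture is of the moment at which its call begins: read the wrist's pose just before it. There is no depth.
- robot.close_job(): hands the job in, once; it reports no verdict.
Trained networks look in the newest picture that a camera, given by its name, has taken for a name from the list of things; names that differ only in an ending like _2 or _b are one class to them, and where a whole thing is asked for, a point or a joint stands for the part that bears it (a point fixed in the world has none). Each returns a list of dicts, best first, with "p" (0 to 1); they miss things now and then, are a little off and sometimes report something else, mostly with a low value. They report only what shows in the picture. A call takes as long as a camera call. They do not tell look-alikes from the thing itself.
- finder.masks_of(label, camera): "pixels" (480x640 bool, what is visible of it) and "extent" ([left, top, right, bottom] in pixels, round what is visible of it).
The state is a dict: "time": time; "joint_positions": joint angles; "qvel": joint speeds; "joint_torque": joint torques, N m; "tool_pos": TCP position; "ee_rot": TCP orientation; "wrist_force": force on the tool from outside, world axes, zero at the start; "wrist_torque": the same for the moment, N m; "width": finger opening in m.
Only numpy, scipy, OpenCV 4.12 (cv2) and the standard library are available. Lean on these libraries where they do the work, as an engineer would, in place of code of your own. Each camera call takes 0.05 s, during which the arm holds its last target.

TASK

Take the blue camera off the leaning microscope and stand it nose-down in the round well of the wooden rack, and slide its balance weight off the open end of the rod and set it standing upright on the floor of the rack's tray. The camera's nose is a tight push fit: work it out by twisting to and fro as you draw it, never by hauling straight, so that the sprung head of the microscope is not lifted more than about 5 mm off its stop. Set both parts down gently, let go of them, and leave everything else on the bench where it is.

Things in the scene. Friction and masses are not known exactly. Their poses are not given: they have to be found in the camera images.
- camera_mid (a point): Centre of the camera's blue body, 48 x 48 mm square, 75 mm along its own z. Below it (-z) a round steel nose 30 mm across, 42 mm long. About 0.25 kg. Own z points out of the free end; x, y are square to the flat sides. At the start the nose is plugged 40 mm deep in the microscope's tube: z points up the tube, leaning 35 degrees from vertical towards the robot; y is level.
- tube_mouth (a point): Centre of the tube's open upper end, 52 mm across outside. Own z points out along the tube's axis, y is level, parallel to the rod. Sprung pads hold the nose by pure friction, about 25 N in all (0.4 N m to twist), until it is about 20 mm out; no thread or catch. While it is turned, either way, a slow pull is easy: 3 to 4 mm per radian of turning needs under 10 N.
- head (a joint): How far the microscope's head (with the tube) is lifted up its slide along the tube's axis, in m: 0 = down on its stop, as at the start, at most 0.03. About 10 N of pull begins to lift it, then 0.5 N more per mm; its weight and a spring bring it back. A straight pull on the plugged camera lifts it some 20 mm and spoils its setting.
- weight_mid (a point): Centre of the balance weight, a brass-coloured block of about 0.5 kg, 50 (own x) x 44 (own y) x 64 mm tall (z up). A 21 mm square bore runs through it along y, its centre 8 mm above this point. It hangs loose on the rod, which rests against the bore's top (rod axis 10.5 mm above this point), and slides freely. Own -y points to the rod's free end.
- rod_tip (a point): Centre of the free end of the balance rod: level, steel, 16 mm across, axis 155 mm above the table, 165 mm long, its other end fixed in the microscope's column (40 x 50 mm, 190 mm tall). Own -y points off the free end, +y back to the column; z up.
- well (a point): Centre of the mouth of the round well in the rack's dark wooden block (100 x 120 mm): 38 mm across, 50 mm deep, mouth 55 mm above the table. Own z up, x towards the tray. With the camera's nose down in it, the camera's body rests on the mouth, its centre 37.5 mm above this point.
- tray (a point): Centre of the clear floor of the rack's shallow grey-lined tray, 5 mm above the table. Own x and y along its sides, x away from the well, z up. Clear floor reaches 75 mm each way in x and 60 mm in y; the rim is 18 mm above the table; the 55 mm tall block begins 90 mm away in -x; the well's centre lies 140 mm away in -x.
- jar: small glass jar, 44 mm across, 50 mm tall, on the microscope's base; bystander (origin at the centre of its underside)
- lens_cap: black disc-shaped lens cap, 52 mm across, 18 mm thick, lying on the microscope's base; bystander (origin at the centre of its underside)
- vial: amber bottle, 34 mm across, 70 mm tall, on the microscope's base; bystander (origin at the centre of its underside)
- wash_bottle: clear plastic bottle, 60 mm across, 140 mm tall, behind the microscope; bystander (origin at the centre of its underside)
- clamp: aluminium record clamp, 90 mm across, 55 mm tall, behind the microscope; bystander (origin at the centre of its underside)
- screwdriver: screwdriver, 180 mm long, lying behind the microscope; bystander
- brush: brush, 180 mm long, lying in front to the left; bystander
- mug: white mug, 76 mm across, 90 mm tall, in front to the right; bystander (origin at the centre of its underside)
There are look-alikes about, which are no part of the job. Leave any purple look-alike of the part that bears camera_mid alone. Of the things shaped like the part that bears weight_mid, the brass one is meant.

How it is judged:
At the end, for the whole second after the job is handed in: Camera upright (6 deg), nose down the well, within 10 mm of its centre, body resting on the mouth; weight upright (6 deg) on the tray floor, its middle within 55 mm (x) and 40 mm (y) of the tray's centre; both at rest; microscope head within 3 mm of its stop (horizontal distance between camera_mid and well below 0.01 m and z of camera_mid in the frame of well between 0.033 and 0.042 m and angle between each of camera_mid, weight_mid's own z axis and vertical below 0.1 rad and x of weight_mid in the frame of tray between -0.055 and 0.055 m and y of weight_mid in the frame of tray between -0.04 and 0.04 m and z of weight_mid in the frame of tray between 0.028 and 0.037 m and linear speed of each of camera, weight below 0.02 m/s and value of joint head below 0.003 m); the robot touches nothing.
It fails at once if the microscope's head is lifted more than 8 mm up its slide (value of joint head above 0.008 m).
It fails at once if the camera or the weight is dropped or thrown (over 0.6 m/s while low over the bench) ((linear speed of camera above 0.6 m/s and height (world z) of camera_mid below 0.12 m) or (linear speed of weight above 0.6 m/s and height (world z) of weight_mid below 0.12 m)).
It fails at once if a bystander is shifted by more than 30 mm (distance of any of jar, lens_cap, vial, wash_bottle, clamp, screwdriver, brush, mug from where it was at the start of the episode above 0.03 m).
It also fails if it takes over 72 s, if anything falls off the work surface, if the arm or the gripper's body presses on something with over 40 N, if the wrist force passes 120 N, or if a joint passes its speed limit or range.

## Working session

There is one attempt and no reset: what is moved stays moved. The work goes in short steps, Python scripts to look and compute and a tool call to move; the robot and the scene stay as the last step left them, time stands still between calls to the robot, and variables do not carry over. Pictures are saved under pics/ and viewed, and the job is handed in when it is done.

Besides the shell and the picture viewer there is one more tool, called after "Request:" by a JSON object that holds its "api" and its "payload", one argument or row to a line. arm_command: Moves the arm, as the interface text tells. Its arguments: {"type":"object","properties":{"plan":{"type":"array","items":{"type":"array","items":{"type":"number"}}}},"required":["plan"]}

```bash
ls; mkdir -p pics; python3 - <<'E'
from bench import robot, optics, finder
import cv2
o=robot.get_obs(); print({k:(v if not hasattr(v,'round') else v) for k,v in o.items()}); print(robot.grip_point_offset)
for n in ["scene","side","wrist"]:
    s=optics.snapshot(n); cv2.imwrite(f"pics/{n}0.png",s["image"][:,:,::-1])
    print(n,{k:v for k,v in s.items() if k!="image"})
E
```

```text
pics
{'time': 0.0, 'joint_positions': array([-1.24211641e+00,  8.79545748e-02,  1.37222568e+00, -1.55044662e-05,
        1.68356386e+00, -1.03118569e-01]), 'qvel': array([-1.55355524e-04, -1.16209322e-03, -2.18400129e-04,  7.56187682e-04,
        1.37894700e-05,  1.60338385e-03]), 'joint_torque': array([-1.46758972e-03, -3.40186286e+01, -3.02426112e+01,  7.17067136e-02,
        3.30281421e-02, -1.69316968e-04]), 'tool_pos': array([ 0.22998741, -0.49902253,  0.20431888]), 'ee_rot': array([-3.14138652e+00,  2.14162367e-03, -1.13899935e+00]), 'wrist_force': array([-0.24956343, -0.27783664, -0.45568086]), 'wrist_torque': array([ 0.04622466, -0.03028322,  0.00865773]), 'width': 0.0937937700813136}
0.0188
scene {'fx': 472.734853362819, 'fy': 472.734853362819, 'cx': 320.99703340892114, 'cy': 232.80057419191033, 'dist': array([-0.10087297,  0.        ,  0.        ,  0.        ,  0.        ]), 'position': array([1.09678947, 0.1405941 , 1.03055514]), 'rotation': array([-2.53809864, -0.01130484,  1.97292964])}
side {'fx': 611.8988370078035, 'fy': 611.8988370078035, 'cx': 318.50296895284254, 'cy': 239.0840821890828, 'dist': array([-0.19183174,  0.        ,  0.        ,  0.        ,  0.        ]), 'position': array([ 0.43079426, -1.01609875,  1.16470462]), 'rotation': array([-2.39509281, -0.00641073, -0.11350349])}
wrist {'fx': 420.2316957842531, 'fy': 420.2316957842531, 'cx': 314.7347661335603, 'cy': 241.7522941210003, 'dist': array([-0.06990376,  0.        ,  0.        ,  0.        ,  0.        ]), 'hand_eye': array([[ 9.99999799e-01,  5.69471129e-04, -2.78148370e-04,
         5.02463723e-04],
       [-4.80693783e-04,  9.67540332e-01,  2.52716196e-01,
        -7.29127945e-02],
       [ 4.13034343e-04, -2.52716011e-01,  9.67540411e-01,
        -1.79734201e-01],
       [ 0.00000000e+00,  0.00000000e+00,  0.00000000e+00,
         1.00000000e+00]])}
```

View pics/scene0.png

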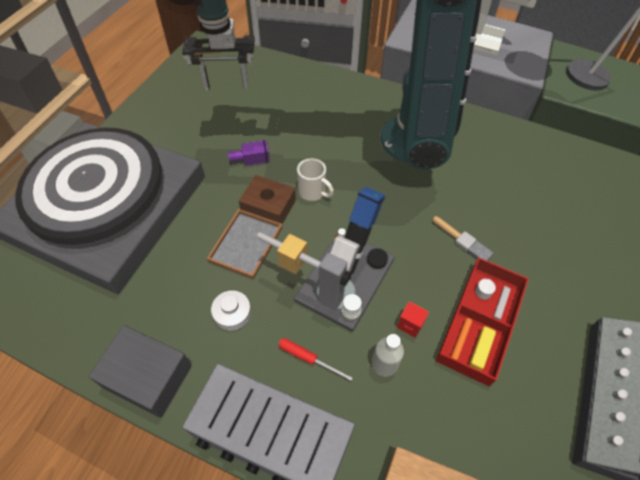

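View pics/side0.png

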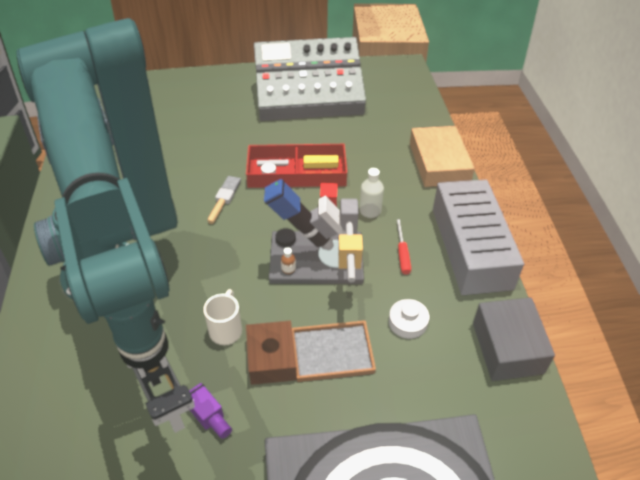

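View pics/wrist0.png

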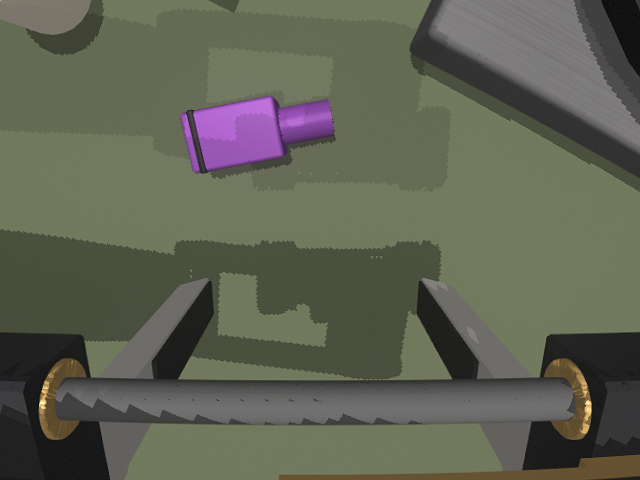

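The pictures show:
- **Scene:** blue camera at about (367,207), brass weight at (292,250) on the rod, rack block at (267,197), tray at (246,243).
- **Side:** blue camera at (284,199), weight at (350,248), well at (270,346), tray at (333,350).
- **Look-alikes for the camera:** purple one at scene (250,153), side (208,410), wrist (255,130). I won't use it. The blue one in the tube is the one I want.
- **Possible mix-ups for the weight:** the red block at scene (412,319), the grey block at side (349,208), and the yellow bar in the red box. The brass one on the rod is the one I want.

Next are close crops and masks.

```bash
cat > h.py <<'E'
import numpy as np, cv2
from scipy.spatial.transform import Rotation as R
from scipy.optimize import least_squares
from bench import robot, optics, finder
def cam(s,obs=None):
    K=np.array([[s["fx"],0,s["cx"]],[0,s["fy"],s["cy"]],[0,0,1]]);d=np.array(s["dist"])
    if "hand_eye" in s:
        T=np.eye(4);T[:3,:3]=R.from_euler('xyz',obs["ee_rot"]).as_matrix();T[:3,3]=obs["tool_pos"]
        T=T@s["hand_eye"]; Rm,p=T[:3,:3],T[:3,3]
    else: Rm=R.from_euler('xyz',s["rotation"]).as_matrix();p=np.array(s["position"])
    return dict(K=K,d=d,R=Rm,p=p)
def proj(c,P):
    P=np.atleast_2d(P); Rc=c["R"].T
    return cv2.projectPoints(P.astype(float),cv2.Rodrigues(Rc)[0],-Rc@c["p"],c["K"],c["d"])[0].reshape(-1,2)
def ray(c,uv):
    n=cv2.undistortPoints(np.array(uv,float).reshape(-1,1,2),c["K"],c["d"]).reshape(-1,2)
    return (c["R"]@np.c_[n,np.ones(len(n))].T).T
def onz(c,uv,z):
    r=ray(c,uv); return c["p"]+r*((z-c["p"][2])/r[:,2])[:,None]
def tri(cs,uvs):
    A=np.zeros((3,3));b=np.zeros(3)
    for c,uv in zip(cs,uvs):
        r=ray(c,[uv])[0];r/=np.linalg.norm(r);M=np.eye(3)-np.outer(r,r);A+=M;b+=M@c["p"]
    return np.linalg.solve(A,b)
def snap(n,save=None):
    o=robot.get_obs();s=optics.snapshot(n);c=cam(s,o)
    if save: cv2.imwrite(f"pics/{save}.png",s["image"][:,:,::-1])
    return s["image"],c
def crop(img,l,t,r,b,k,save):
    cv2.imwrite(f"pics/{save}.png",cv2.resize(img[t:b,l:r,::-1],None,fx=k,fy=k,interpolation=cv2.INTER_CUBIC))
E
python3 - <<'E'
from h import *
for n in ["scene","side"]:
    im,c=snap(n)
    np.savez(n+".npz",im=im,**c)
    for l in ["camera_mid","weight_mid","head","tube_mouth","rod_tip","well","tray","jar","vial","lens_cap"]:
        try:
            for m in finder.masks_of(l,n)[:3]:
                px=m["pixels"];ys,xs=np.nonzero(px)
                print(n,l,round(m["p"],2),m["extent"],xs.mean().round(1),ys.mean().round(1),len(xs),im[px].mean(0).round())
        except Exception as e: print(l,e)
    if n=="scene": crop(im,200,160,400,330,4,"sc_crop")
    else: crop(im,230,170,390,290,5,"sd_crop1"); crop(im,230,300,390,400,5,"sd_crop2")
E
```

```text
scene camera_mid 0.73 [346.9, 189.1, 384.2, 228.1] 366.3 207.1 963 [ 54.  78. 118.]
scene camera_mid 0.7 [229.1, 141.3, 270.6, 165.8] 251.1 153.5 752 [ 97.  58. 114.]
scene camera_mid 0.19 [339.8, 294.4, 361.3, 321.8] 350.5 306.6 443 [196. 197. 192.]
scene weight_mid 0.93 [278.5, 233.4, 309.2, 274.6] 291.5 253.3 825 [178. 147.  87.]
scene weight_mid 0.78 [397.3, 300.4, 427.6, 339.9] 411.9 319.4 623 [181.  49.  45.]
scene weight_mid 0.32 [372.6, 335.8, 404.7, 378.5] 387.5 355.8 1007 [152. 152. 143.]
scene head 0.79 [344.0, 221.3, 369.6, 274.1] 356.5 240.1 559 [57. 56. 55.]
scene tube_mouth 0.79 [345.8, 223.2, 369.7, 272.3] 356.4 240.2 534 [56. 55. 54.]
scene tube_mouth 0.55 [335.1, 230.0, 346.8, 236.4] 340.5 232.5 61 [190. 188. 180.]
scene rod_tip 0.8 [258.6, 221.0, 394.2, 330.2] 339.4 275.3 5270 [108. 106. 105.]
scene tray 0.92 [209.0, 175.5, 294.3, 279.6] 253.7 226.3 4868 [120. 102.  92.]
scene jar 0.69 [342.7, 298.0, 361.6, 320.9] 350.5 307.4 410 [196. 197. 192.]
scene vial 0.59 [432.6, 216.0, 491.1, 260.8] 464.7 240.1 716 [163. 151. 137.]
scene vial 0.54 [332.9, 228.2, 345.4, 234.
[... 620 characters left out ...]
.94 [289.6, 203.9, 331.7, 253.4] 313.6 227.5 1170 [104.  99.  96.]
side tube_mouth 0.92 [287.1, 204.2, 335.3, 253.4] 313.5 227.7 1196 [104.  99.  96.]
side rod_tip 0.69 [268.5, 196.2, 363.1, 285.6] 319.0 245.7 5409 [138. 134. 131.]
side rod_tip 0.48 [263.3, 175.8, 299.5, 221.7] 281.5 199.4 1010 [ 86. 101. 137.]
side well 0.88 [246.1, 319.6, 373.9, 387.5] 307.6 351.4 6983 [161. 139. 126.]
side tray 0.92 [247.3, 317.5, 374.7, 384.3] 307.7 351.4 7082 [161. 139. 125.]
side vial 0.7 [281.8, 248.1, 293.3, 274.7] 287.8 262.7 289 [168. 146. 127.]
side vial 0.23 [267.4, 196.8, 365.0, 285.2] 318.7 245.7 5610 [138. 134. 130.]
side lens_cap 0.64 [278.8, 230.0, 298.3, 249.4] 285.2 237.9 328 [78. 76. 73.]
```

View pics/sc_crop.png

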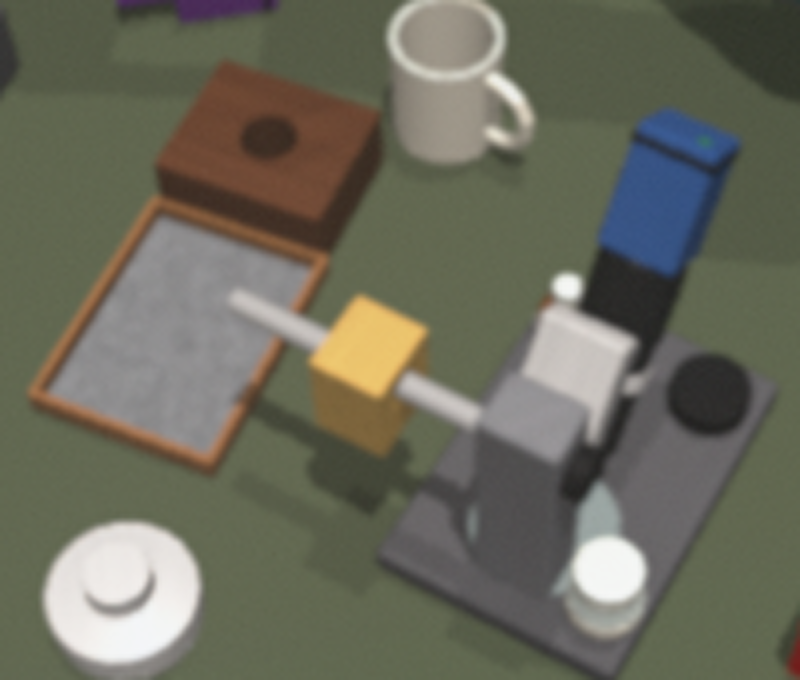

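View pics/sd_crop1.png

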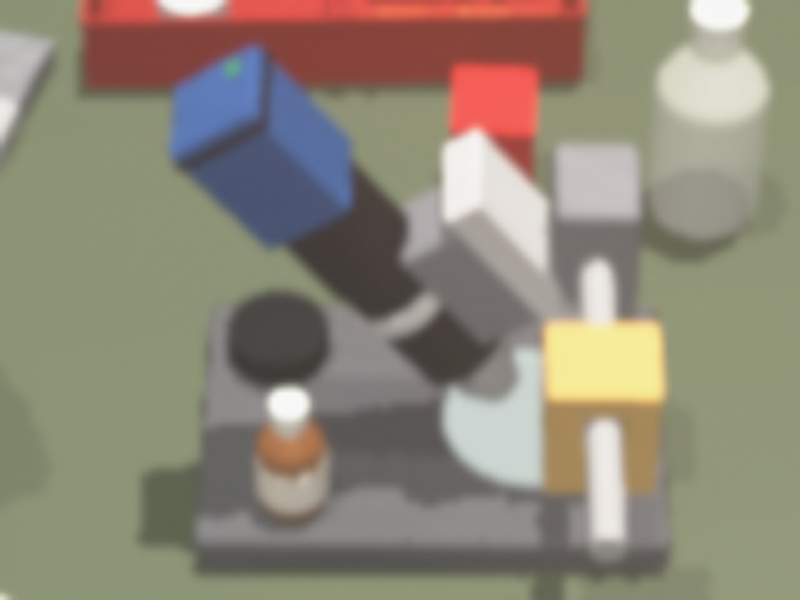

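View pics/sd_crop2.png

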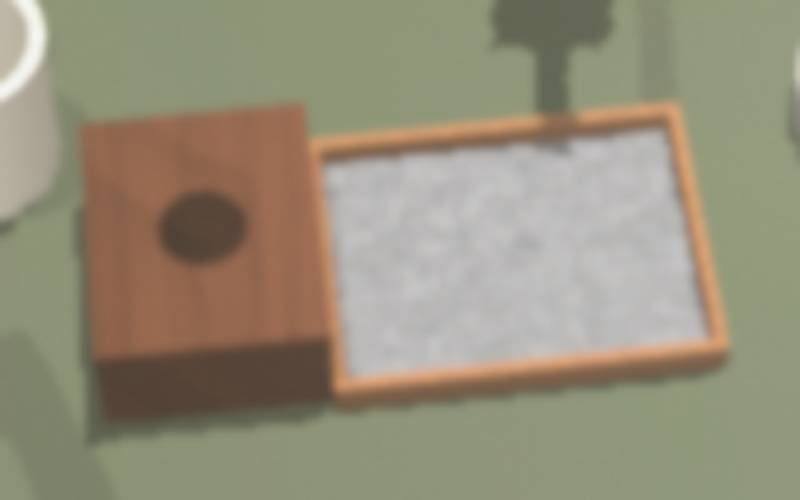

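```bash
cat > loc.py <<'E'
from h import *
from scipy.optimize import minimize
D={n:dict(np.load(n+".npz")) for n in ["scene","side"]}
sc=lambda u,v:(200+u/4-.375,160+v/4-.375); s1=lambda u,v:(230+u/5-.4,170+v/5-.4); s2=lambda u,v:(230+u/5-.4,300+v/5-.4)
A,B=D["scene"],D["side"]
bt_sc=[sc(*p) for p in [(225,62),(382,116),(318,222),(158,162)]]
bt_sd=[s2(*p) for p in [(82,125),(303,104),(330,338),(97,360)]]
print("block sc",onz(A,bt_sc,.055).round(4)[:,:2].tolist()); print("block sd",onz(B,bt_sd,.055)[:,:2].round(4).tolist())
print("well",onz(A,[sc(269,138)],.055).round(4),onz(B,[s2(203,228)],.055).round(4), tri([A,B],[sc(269,138),s2(203,228)]))
print("trayfloor sd",onz(B,[s2(*p) for p in [(328,168),(668,128),(712,338),(348,378)]],.005)[:,:2].round(4).tolist())
w_sc=[sc(*p) for p in [(360,294),(428,332),(382,396),(310,357)]]; w_sd=[s1(*p) for p in [(545,322),(660,320),(666,400),(545,404)]]
print("wt sc",onz(A,w_sc,.1765)[:,:2].round(4).tolist(), onz(A,w_sc,.1765).mean(0)); print("wt sd",onz(B,w_sd,.1765)[:,:2].round(4).tolist(),onz(B,w_sd,.1765).mean(0))
print("tip",onz(A,[sc(235,297)],.155),onz(B,[s1(607,548)],.155),tri([A,B],[sc(235,297),s1(607,548)]))
# camera silhouette
blue={}
for n,d,(l,t,r,b) in [("scene",A,(340,180,392,235)),("side",B,(255,172,305,226))]:
    im=d["im"].astype(int);m=np.zeros(im.shape[:2],np.uint8)
    hsv=cv2.cvtColor(d["im"],cv2.COLOR_RGB2HSV)
    mm=((hsv[...,0]>95)&(hsv[...,0]<130)&(hsv[...,1]>90)).astype(np.uint8)
    m[t:b,l:r]=mm[t:b,l:r]
    m=cv2.morphologyEx(m,cv2.MORPH_CLOSE,np.ones((5,5),np.uint8)); blue[n]=m; print(n,m.sum())
def camR(yaw,tilt=np.radians(35)):
    # yaw = heading of lean direction; z leans toward heading
    z=np.array([np.cos(yaw)*np.sin(tilt),np.sin(yaw)*np.sin(tilt),np.cos(tilt)])
    y=np.cross([0,0,1],z);y/=np.linalg.norm(y)
    return np.c_[np.cross(y,z),y,z]
cor=np.array([[i,j,k] for i in(-1,1) for j in(-1,1) for k in(-1,1)])*np.array([.024,.024,.0375])
def cost(p,show=False):
    P=np.array(p[:3])/100+cor@camR(p[3]).T;c=0
    for n in blue:
        uv=proj(D[n],P);h=cv2.convexHull(((uv+.5)*16*4).astype(np.int32) if 0 else (uv*4*16).round().astype(np.int32))
        m=np.zeros((1920,2560),np.uint8);cv2.fillConvexPoly(m,h,1,shift=4)
        g=cv2.resize(m,(640,480),interpolation=cv2.INTER_AREA) if 0 else cv2.resize(m.astype(np.float32),(640,480),interpolation=cv2.INTER_AREA)
        b=blue[n].astype(np.float32);c+=1-np.minimum(g,b).sum()/np.maximum(g,b).sum()
    return c
cs=[(lambda m:(np.nonzero(m)[1].mean(),np.nonzero(m)[0].mean()))(blue[n]) for n in blue]
c0=tri([A,B],cs);print("cent",c0)
best=None
for y0 in np.radians([150,165,180,195,210]):
    r=minimize(cost,[*(c0*100),y0],method="Nelder-Mead",options=dict(xatol=.005,fatol=1e-4,initial_simplex=np.array([[*(c0*100),y0]]+[[*(c0*100+np.eye(3)[i]),y0] for i in range(3)]+[[*(c0*100),y0+.2]])))
    print(r.x.round(3),r.fun)
    if best is None or r.fun<best.fun: best=r
x=best.x;Rm=camR(x[3]);c=x[:3]/100
print("camera",c,"yaw deg",np.degrees(x[3]),"mouth",c-Rm[:,2]*.0395)
E
python3 loc.py
```

```text
block sc [[0.3681, -0.3514], [0.3689, -0.2323], [0.4658, -0.2328], [0.4634, -0.3513]]
block sd [[0.3666, -0.2343], [0.4643, -0.2331], [0.4655, -0.3533], [0.3682, -0.3539]]
well [[ 0.4161 -0.2932  0.055 ]] [[ 0.4163 -0.2933  0.055 ]] [ 0.41620344 -0.29325403  0.05502543]
trayfloor sd [[0.4742, -0.2344], [0.6312, -0.2296], [0.6326, -0.342], [0.4729, -0.3442]]
wt sc [[0.5795, -0.1437], [0.5874, -0.0993], [0.6341, -0.1052], [0.6272, -0.1508]] [ 0.60704654 -0.12474938  0.1765    ]
wt sd [[0.5867, -0.098], [0.6377, -0.1023], [0.6327, -0.1497], [0.5801, -0.1463]] [ 0.60929069 -0.12409233  0.1765    ]
tip [[ 0.59627739 -0.21437262  0.155     ]] [[ 0.59847584 -0.21145029  0.155     ]] [ 0.59791706 -0.21339083  0.15758465]
scene 908
side 507
cent [ 0.47269002 -0.00456243  0.21783284]
[47.157 -0.578 20.921  3.134] 0.6019595265388489
[47.01  -0.642 20.775  3.121] 0.5978876948356628
[47.158 -0.522 21.021  3.132] 0.6069871783256531
[47.236 -0.579 21.114  3.121] 0.6056771874427795
[47.382 -0.564 21.364  3.776] 0.7204835414886475
camera [ 0.47010487 -0.00641706  0.20774632] yaw deg 178.79578954039806 mouth [ 0.49275613 -0.0068932   0.17538981]
```

```bash
sed -i 's/(hsv\[...,1\]>90)/(hsv[...,1]>60)/' loc.py; sed -i 's/(5,5)/(7,7)/' loc.py; cat >> loc.py <<'E'
for n in blue:
    v=D[n]["im"].copy();k,_=cv2.findContours(blue[n],0,1);cv2.drawContours(v,k,-1,(255,0,0),1)
    for q in proj(D[n],c+cor@Rm.T): cv2.circle(v,tuple(q.round().astype(int)),1,(0,255,0),-1)
    l,t=(330,170) if n=="scene" else (250,165); crop(v,l,t,l+75,t+75,8,"fit_"+n)
E
python3 loc.py | tail -10; cd pics; python3 -c "
import cv2,numpy as np
cv2.imwrite('fit.png',cv2.resize(np.hstack([cv2.imread('fit_scene.png'),cv2.imread('fit_side.png')]),(800,400)))"
```

```text
tip [[ 0.59627739 -0.21437262  0.155     ]] [[ 0.59847584 -0.21145029  0.155     ]] [ 0.59791706 -0.21339083  0.15758465]
scene 955
side 929
cent [ 0.46943764 -0.00734603  0.20900458]
[46.925 -0.648 20.702  3.092] 0.17069053649902344
[46.934 -0.643 20.694  3.088] 0.17061448097229004
[46.956 -0.642 20.707  3.1  ] 0.1706060767173767
[46.961 -0.636 20.703  3.099] 0.17093360424041748
[46.935 -0.638 20.69   3.088] 0.17080456018447876
camera [ 0.46955936 -0.00642282  0.20707025] yaw deg 177.63677420272074 mouth [ 0.49219636 -0.00735704  0.17471375]
```

View pics/fit.png

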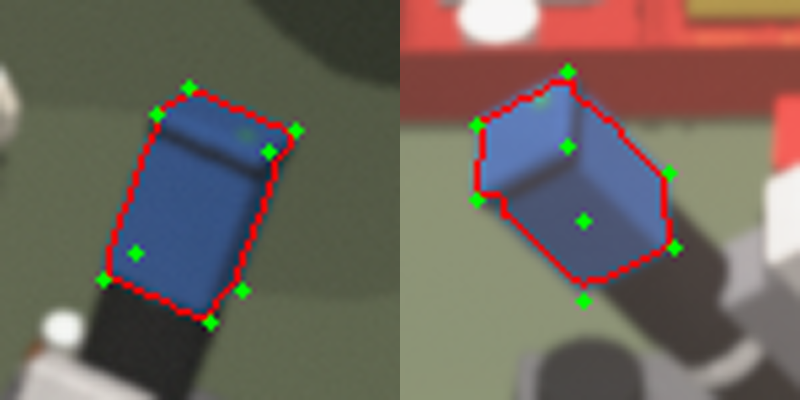

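The fit overlays the blue body well. The camera sits at about (0.470, -0.006, 0.207), leaning towards heading ~176°. I'll go above it and refine the estimate with the wrist camera.

Request:
{"api": "arm_command", "payload": {
  "plan": [
    [1,0.02,0.04,0.06,-3],
    [1,0.05,0.08,0.11,-6],
    [1,0.08,0.13,0.13,-10],
    [1,0.11,0.18,0.13,-14],
    [1,0.14,0.23,0.13,-18],
    [1,0.17,0.29,0.13,-22],
    [1,0.19,0.34,0.13,-26],
    [1,0.21,0.39,0.13,-29],
    [1,0.225,0.44,0.13,-29],
    [1,0.24,0.493,0.13,-29]
  ]
}}

```text
time: 2.5
tool_pos: [0.4705, -0.0048, 0.3356]
ee_rot: [-3.141, -0.0, -1.645]
wrist_force: [0.1, -0.6, 0.2]
width: 0.0939
```

Request:
{"api": "arm_command", "payload": {
  "plan": [
    [1,0,0,0,0],
    [1,0,0,0,0]
  ]
}}

```text
time: 2.75
tool_pos: [0.4701, -0.0068, 0.3355]
ee_rot: [3.141, -0.001, -1.645]
wrist_force: [-0.4, -0.5, -0.3]
width: 0.0942
```

```bash
cat > look.py <<'E'
from h import *
import sys
im,c=snap("wrist",sys.argv[1]); np.savez(sys.argv[1]+".npz",im=im,**c); o=robot.get_obs(); print(o["time"],o["tool_pos"],np.degrees(o["ee_rot"]),o["wrist_force"],o["width"])
E
python3 look.py w1
```

```text
2.8 [ 0.47002121 -0.0073961   0.33556778] [-1.79998702e+02 -3.69446607e-02 -9.43217998e+01] [ 0.05260921 -0.64768317 -0.65501773] 0.09382337920937185
```

View pics/w1.png

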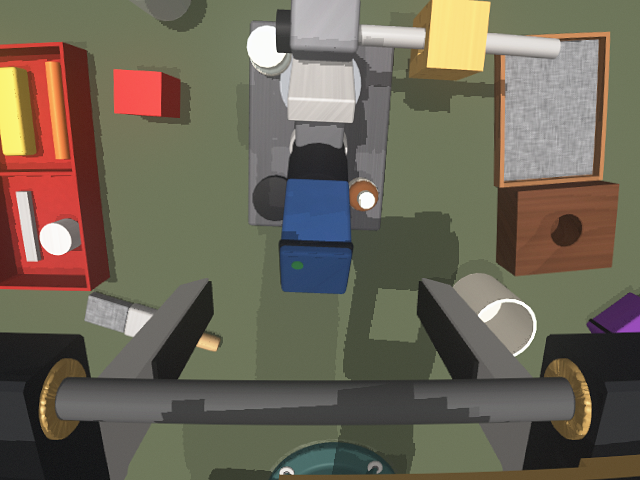

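```bash
cat > fit2.py <<'E'
from h import *
D={n:dict(np.load(n+".npz")) for n in ["scene","side","w1"]}
W=D["w1"]
s1=lambda u,v:(230+u/5-.4,170+v/5-.4); f=lambda u,v:(330+u/5.333-.4,170+v/5.333-.4)
obs=[("w1",s,p) for s,p in {(-1,1,1):(352,241),(-1,-1,1):(281,241),(1,1,1):(349,293),(1,-1,1):(281,291),(-1,-1,-1):(286,180),(-1,1,-1):(350,182)}.items()]
obs+=[("side",s,s1(*p)) for s,p in {(-1,-1,1):(258,43),(1,-1,1):(173,92),(1,1,1):(176,158),(-1,1,1):(267,118),(1,1,-1):(272,247),(-1,1,-1):(352,200),(-1,-1,-1):(350,155)}.items()]
def camR(yaw,tilt=np.radians(35)):
    z=np.array([np.cos(yaw)*np.sin(tilt),np.sin(yaw)*np.sin(tilt),np.cos(tilt)]);y=np.cross([0,0,1],z);y/=np.linalg.norm(y)
    return np.c_[np.cross(y,z),y,z]
def res(p,ns=("w1","side")):
    return np.concatenate([(proj(D[n],p[:3]+camR(p[3])@(np.array(s)*[.024,.024,.0375]))[0]-q) for n,s,q in obs if n in ns])
for ns in [("w1","side"),("w1",),("side",)]:
    r=least_squares(res,[.47,-.006,.207,3.07],args=(ns,),x_scale=[.01,.01,.01,.1]);print(ns,r.x[:3].round(4),np.degrees(r.x[3]).round(2),np.abs(r.fun).max().round(2))
print("rod pts",onz(W,[(370,37),(410,39),(520,45),(558,47)],.155).round(4))
print("weight top R corner etc",onz(W,[(490,0),(484,58)],.1765).round(4))
print("well",onz(W,[(566.5,230)],.055).round(4), "rack block top", onz(W,[(498,191),(617,184),(615,263),(515,275)],.055).round(4)[:,:2].tolist())
E
python3 fit2.py
```

```text
('w1', 'side') [ 0.4706 -0.0086  0.2052] 174.46 8.87
('w1',) [ 0.4677 -0.0086  0.1936] 174.29 8.43
('side',) [0.4727 0.0559 0.1481] 176.0 3.24
rod pts [[ 0.6145 -0.0624  0.155 ]
 [ 0.611  -0.0944  0.155 ]
 [ 0.602  -0.1849  0.155 ]
 [ 0.5992 -0.2173  0.155 ]]
weight top R corner etc [[ 0.6317 -0.1511  0.1765]
 [ 0.5902 -0.1463  0.1765]]
well [[ 0.4156 -0.295   0.055 ]] rack block top [[0.4662, -0.2119], [0.4654, -0.3521], [0.3704, -0.3599], [0.3653, -0.2361]]
```

```bash
cat > ov.py <<'E'
exec(open("fit2.py").read().split("for ns in")[0])
for p,col in [([.4695,-.0064,.207,np.radians(174.5)],(0,255,0)),([.4706,-.0086,.2052,np.radians(174.46)],(255,0,0))]:
    v=W["im"] 
    for s in [(a,b,c) for a in(-1,1) for b in(-1,1) for c in(-1,1)]:
        q=proj(W,p[:3]+camR(p[3])@(np.array(s)*[.024,.024,.0375]))[0]; cv2.circle(v,tuple(q.round().astype(int)),1,col,-1); print(s,q.round(1))
crop(v,255,130,385,310,4,"ov1")
E
python3 ov.py
```

```text
(-1, -1, -1) [283.4 175.2]
(-1, -1, 1) [276.4 250.9]
(-1, 1, -1) [345.8 176.6]
(-1, 1, 1) [349.9 252.5]
(1, -1, -1) [285.5 218.2]
(1, -1, 1) [279.7 291.8]
(1, 1, -1) [341.6 219.5]
(1, 1, 1) [344.5 293.1]
(-1, -1, -1) [286.3 173.4]
(-1, -1, 1) [279.8 248.3]
(-1, 1, -1) [348.4 174.8]
(-1, 1, 1) [352.9 249.9]
(1, -1, -1) [288.1 216.4]
(1, -1, 1) [282.7 289.3]
(1, 1, -1) [343.9 217.6]
(1, 1, 1) [347.2 290.7]
```

View pics/ov1.png

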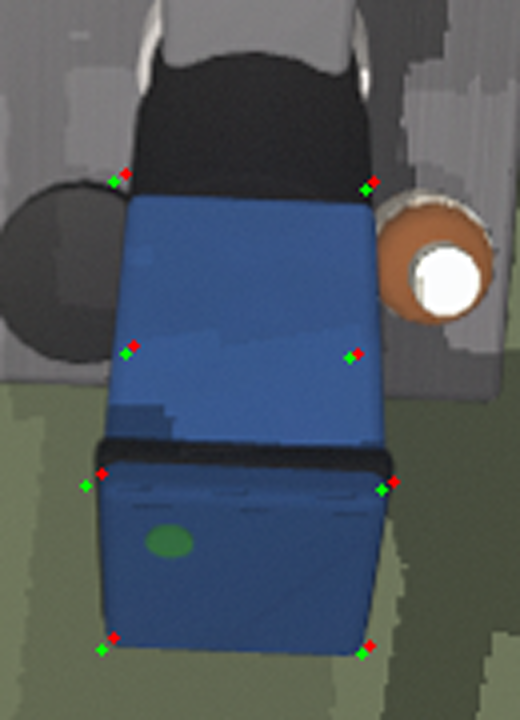

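```bash
cat > fit3.py <<'E'
exec(open("fit2.py").read().split("for ns in")[0])
obs=[o for o in obs if o[0]!="w1"]
obs+=[("w1",s,p) for s,p in {(-1,1,1):(352.5,247.5),(-1,-1,1):(279.5,246.5),(1,1,1):(345.5,293.7),(1,-1,1):(281,292),(-1,-1,-1):(287.5,179),(-1,1,-1):(348.8,181)}.items()]
def res(p,ns=("w1","side")):
    t=p[4] if len(p)>4 else np.radians(35)
    return np.concatenate([(proj(D[n],p[:3]+camR(p[3],t)@(np.array(s)*[.024,.024,.0375]))[0]-q) for n,s,q in obs if n in ns])
for x0 in ([.47,-.006,.207,3.07],[.47,-.006,.207,3.07,.61]):
  for ns in [("w1","side"),("w1",),("side",)]:
    r=least_squares(res,x0,args=(ns,),x_scale=[.01,.01,.01,.1,.1][:len(x0)]);print(ns,r.x[:3].round(4),np.degrees(r.x[3:]).round(2));print(r.fun.reshape(-1,2).round(1).tolist())
E
python3 fit3.py
```

```text
('w1', 'side') [ 0.4695 -0.0081  0.2062] [173.78]
[[0.1, 0.4], [0.3, -0.3], [-1.5, 1.1], [-2.5, 0.0], [-0.5, 2.6], [0.5, 3.5], [1.2, -2.1], [-0.2, 4.9], [-0.5, 3.5], [0.5, -0.7], [0.4, -1.1], [-1.2, -4.4], [-0.3, -4.2]]
('w1',) [ 0.4671 -0.0081  0.1976] [173.55]
[[-1.1, 4.8], [0.9, 3.2], [-0.4, -2.0], [1.3, -2.5], [0.0, -2.6], [-0.8, -2.2]]
('side',) [0.4727 0.0559 0.1481] [176.]
[[0.0, 0.9], [1.2, 0.1], [0.3, 0.6], [-1.7, -0.4], [0.1, 0.6], [0.1, 1.5], [0.1, -3.2]]
('w1', 'side') [ 0.4687 -0.008   0.2075] [173.98  30.13]
[[1.3, 0.0], [0.5, -1.8], [-1.3, -0.4], [-1.2, -0.4], [-2.4, 2.2], [-0.5, 4.1], [0.2, -1.5], [0.3, 1.0], [-0.5, -0.2], [1.3, 0.6], [0.2, 0.4], [-1.2, -1.4], [-0.8, -1.5]]
('w1',) [ 0.4673 -0.008   0.2036] [173.52  29.53]
[[-0.1, 0.9], [0.2, -0.9], [0.6, 0.4], [0.3, -0.3], [-0.3, -0.3], [-0.8, 0.1]]
('side',) [0.472  0.0467 0.1567] [177.75  32.4 ]
[[0.4, 0.7], [0.9, -0.2], [0.5, 0.4], [-0.7, -0.5], [-0.5, 0.8], [0.1, 1.8], [-0.6, -3.0]]
```

Request:
{"api": "arm_command", "payload": {
  "plan": [
    [1,0,0,-0.04,-1.4],
    [1,-0.001,-0.001,-0.08,-1.4],
    [1,-0.001,-0.001,-0.115,-1.4],
    [1,-0.001,-0.001,-0.14,-1.4],
    [1,-0.001,-0.001,-0.1485,-1.4],
    [1,-0.001,-0.001,-0.1485,-1.4]
  ]
}}

```text
time: 3.55
tool_pos: [0.4691, -0.0085, 0.1872]
ee_rot: [3.141, -0.0, -1.671]
wrist_force: [-0.0, -0.2, 0.3]
width: 0.094
```

```bash
python3 look.py w2
```

```text
3.6 [ 0.46960651 -0.00834662  0.18803388] [-1.79910378e+02 -1.28887024e-02 -9.57409123e+01] [ 0.44037327 -0.11929391  0.53227315] 0.0937015679330804
```

View pics/w2.png

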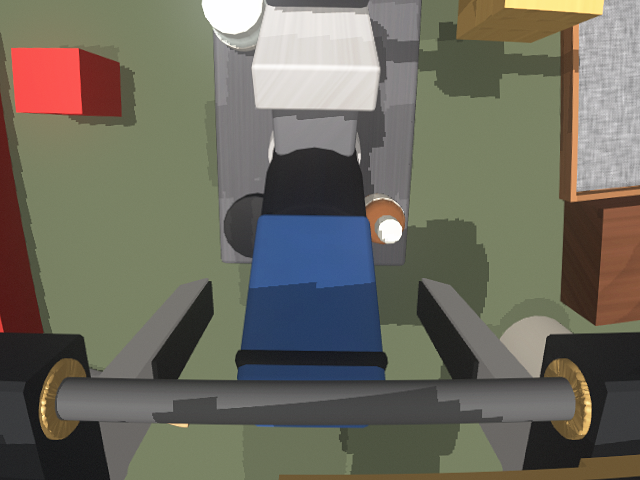

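The body is centred between the fingers (about column 313) and square to them. Closing now.

Request:
{"api": "arm_command", "payload": {
  "plan": [
    [0.6,0,0,0,0],
    [0.4,0,0,0,0],
    [0.3,0,0,0,0],
    [0.3,0,0,0,0],
    [0.3,0,0,0,0]
  ]
}}

```text
time: 4.22
tool_pos: [0.4692, -0.0074, 0.187]
ee_rot: [3.142, -0.0, -1.669]
wrist_force: [-0.3, -1.0, 0.8]
width: 0.0478
```

Request:
{"api": "arm_command", "payload": {
  "plan": [
    [0.2,0,0,0,8],
    [0.2,-0.0001,0,0.0002,0],
    [0.2,-0.0003,0,0.0004,-8],
    [0.2,-0.0004,0,0.0006,0],
    [0.2,-0.0006,0.0001,0.0008,8],
    [0.2,-0.0007,0.0001,0.001,0],
    [0.2,-0.0009,0.0001,0.0012,-8],
    [0.2,-0.001,0.0001,0.0014,0],
    [0.2,-0.0011,0.0001,0.0016,8]
  ]
}}

```text
time: 5.35
tool_pos: [0.4691, -0.0115, 0.1874]
ee_rot: [-3.141, -0.009, -1.53]
wrist_force: [5.1, -11.9, -6.7]
width: 0.0482
```

```bash
python3 look.py w3; python3 -c "
from h import *
print(robot.get_obs()['wrist_torque'])
im,c=snap('side');crop(im,230,160,390,280,5,'sd3')"
```

```text
5.4 [ 0.46923716 -0.01189048  0.18746563] [-179.92187442   -0.58128903  -87.4442597 ] [ 4.60463022 -7.83790452 -5.26229958] 0.04800901311831153
[-2.18458103 -0.75263322 -0.29752246]
```

View pics/w3.png

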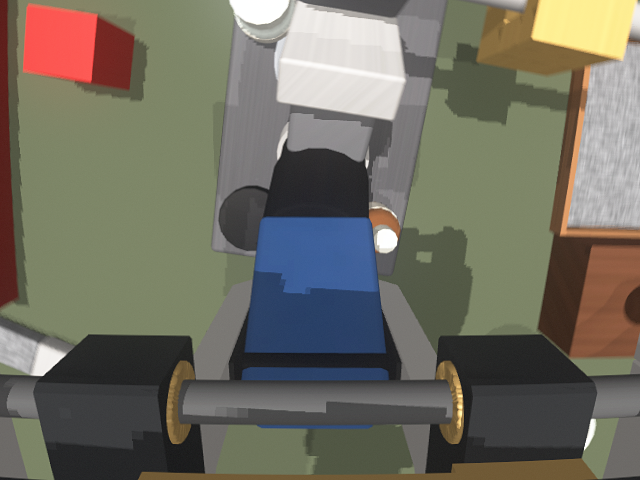

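View pics/sd3.png

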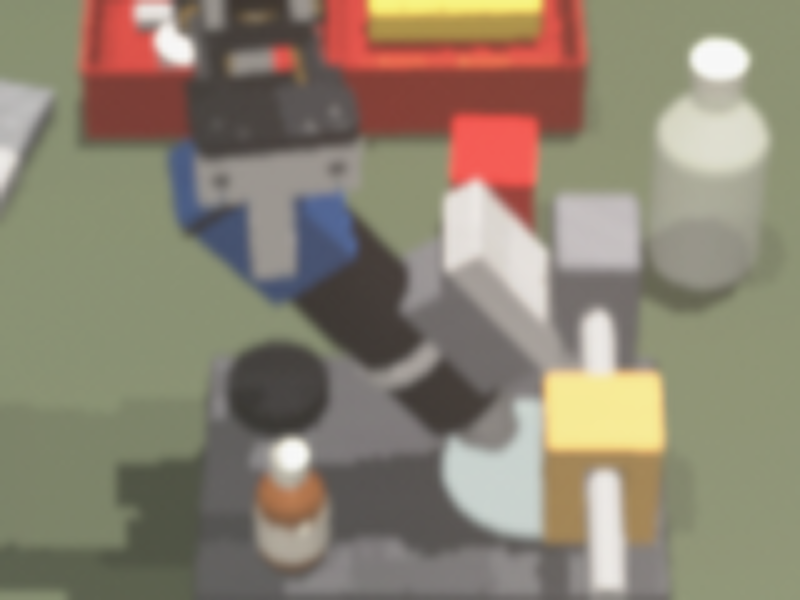

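Request:
{"api": "arm_command", "payload": {
  "plan": [
    [0.2,-0.0002,0,0.0002,-8],
    [0.2,-0.0003,0.004,0.0004,-16],
    [0.2,-0.0005,0,0.0006,-8],
    [0.2,-0.0006,-0.004,0.0009,0],
    [0.2,-0.0008,0,0.0011,-8],
    [0.2,-0.0009,0.004,0.0014,-16],
    [0.2,-0.0011,0,0.0016,-8],
    [0.2,-0.0013,-0.004,0.0019,0],
    [0.2,-0.0015,0.0001,0.0022,-8],
    [0.2,-0.0017,0.004,0.0025,-16]
  ]
}}

```text
time: 6.7
tool_pos: [0.4673, -0.003, 0.1896]
ee_rot: [-3.141, 0.001, -1.813]
wrist_force: [5.6, 0.6, -6.6]
width: 0.0478
```

```bash
cat > st.py <<'E'
from h import *
o=robot.get_obs();a=np.array([-.5707,.057,.8192])
print(o["time"],o["tool_pos"].round(4),np.degrees(o["ee_rot"]).round(2),"F",o["wrist_force"].round(1),"M",o["wrist_torque"].round(2),"axial",(o["wrist_force"]@a).round(1),"w",o["width"].round(4),"s_mm",((o["tool_pos"]-[.4692,-.0078,.187])@a*1000).round(2))
E
python3 st.py; python3 look.py w4;python3 -c "
from h import *
im,c=snap('side');crop(im,230,160,390,280,5,'sd4')"
```

```text
6.75 [ 0.46733058 -0.00279175  0.1896711 ] [-1.79939272e+02  6.30030088e-02 -1.04044584e+02] [ 4.21168129 -1.05908597 -6.59430268] 0.047771024483202064Traceback (most recent call last):
  File "st.py", line 3, in <module>
    print(o["time"],o["tool_pos"].round(4),np.degrees(o["ee_rot"]).round(2),"F",o["wrist_force"].round(1),"M",o["wrist_torque"].round(2),"axial",(o["wrist_force"]@a).round(1),"w",o["width"].round(4),"s_mm",((o["tool_pos"]-[.4692,-.0078,.187])@a*1000).round(2))
                                                                                                                                                                                   ^^^^^^^^^^^^^^^^
AttributeError: 'float' object has no attribute 'round'
```

View pics/w4.png

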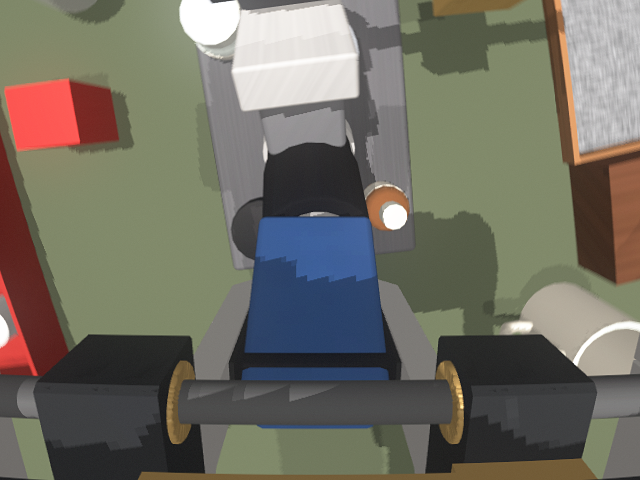

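View pics/sd4.png

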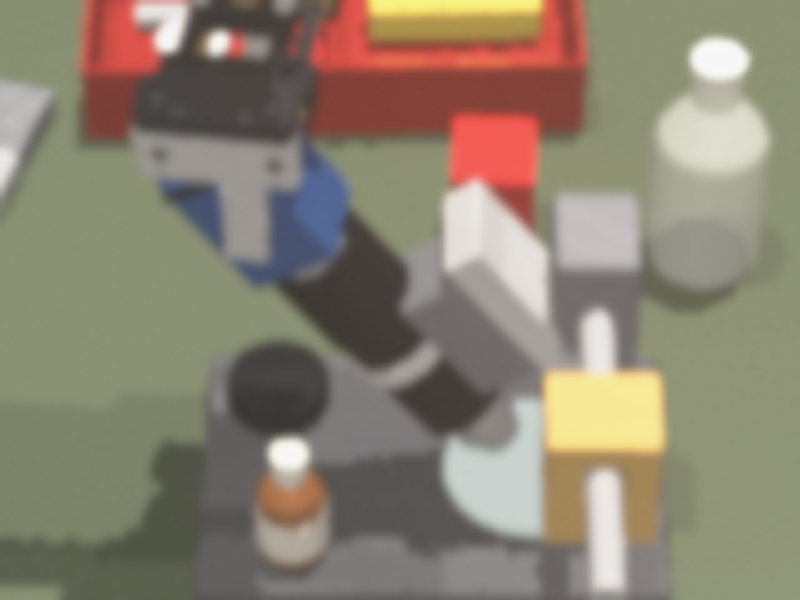

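Request:
{"api": "arm_command", "payload": {
  "plan": [
    [0.2,-0.0002,-0.004,0.0003,8],
    [0.2,-0.0004,-0.009,0.0006,18],
    [0.2,-0.0006,-0.004,0.0009,8],
    [0.2,-0.0008,0.001,0.0012,-2],
    [0.2,-0.001,-0.004,0.0015,8],
    [0.2,-0.0012,-0.009,0.0017,18],
    [0.2,-0.0014,-0.004,0.002,8],
    [0.2,-0.0016,0.001,0.0023,-2],
    [0.2,-0.0018,-0.004,0.0026,8],
    [0.2,-0.002,-0.009,0.0029,18]
  ]
}}

```text
time: 8.05
tool_pos: [0.4645, -0.0136, 0.1934]
ee_rot: [3.141, -0.002, -1.489]
wrist_force: [1.6, -1.5, -5.5]
width: 0.0478
```

```bash
sed -i 's/o\["width"\].round(4)/round(o["width"],4)/' st.py; python3 st.py
```

```text
8.05 [ 0.4645 -0.0136  0.1934] [ 1.7998e+02 -1.4000e-01 -8.5320e+01] F [ 1.6 -1.5 -5.5] M [-0.42 -0.46 -0.61] axial -5.5 w 0.0478 s_mm 7.53
```

Request:
{"api": "arm_command", "payload": {
  "plan": [
    [0.2,-0.0003,0.005,0.0004,-10],
    [0.2,-0.0005,0.01,0.0007,-20],
    [0.2,-0.0008,0.005,0.0011,-10],
    [0.2,-0.001,0,0.0015,0],
    [0.2,-0.0013,0.005,0.0018,-10],
    [0.2,-0.0015,0.01,0.0022,-20],
    [0.2,-0.0018,0.005,0.0026,-10],
    [0.2,-0.0021,0,0.003,0],
    [0.2,-0.0023,0.005,0.0033,-10],
    [0.2,-0.0026,0.01,0.0037,-20]
  ]
}}

```text
time: 9.3
tool_pos: [0.463, -0.0015, 0.1969]
ee_rot: [-3.14, 0.003, -1.846]
wrist_force: [6.9, 3.4, -6.8]
width: 0.0483
```

```bash
python3 st.py; python3 look.py w5;python3 -c "
from h import *
im,c=snap('side');crop(im,230,160,390,280,5,'sd5')"
```

```text
9.3 [ 0.463  -0.0015  0.1969] [-1.7990e+02  1.7000e-01 -1.0579e+02] F [ 6.9  3.4 -6.8] M [ 1.03 -1.6   0.53] axial -9.3 w 0.0483 s_mm 11.96
9.35 [ 0.46299083 -0.00100086  0.19696678] [-179.90679993    0.18689504 -106.04411665] [ 4.4709329   2.13788776 -6.45220149] 0.047848634176199736
```

View pics/w5.png

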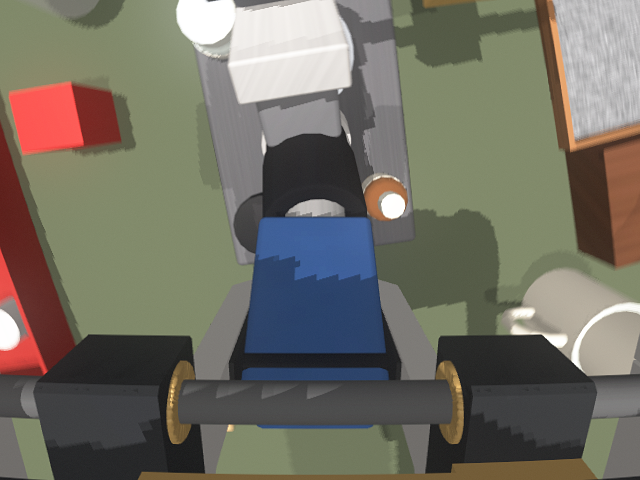

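View pics/sd5.png

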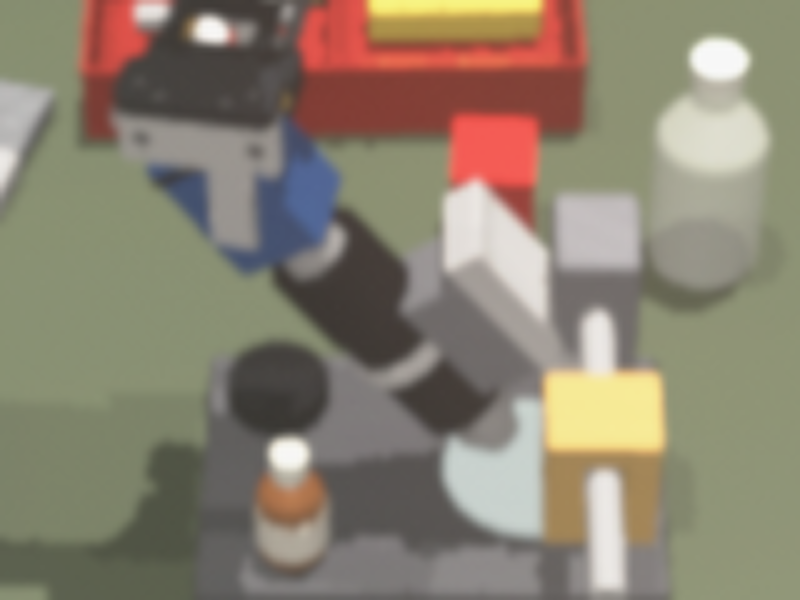

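Request:
{"api": "arm_command", "payload": {
  "plan": [
    [0.2,-0.0002,-0.005,0.0003,10],
    [0.2,-0.0005,-0.011,0.0007,20],
    [0.2,-0.0007,-0.005,0.001,10],
    [0.2,-0.0009,0.0005,0.0013,0],
    [0.2,-0.0011,-0.005,0.0016,10],
    [0.2,-0.0014,-0.011,0.002,20],
    [0.2,-0.0016,-0.005,0.0023,10],
    [0.2,-0.0018,0.0005,0.0026,0],
    [0.2,-0.0021,-0.005,0.003,10],
    [0.2,-0.0023,-0.011,0.0033,20]
  ]
}}

```text
time: 10.65
tool_pos: [0.4581, -0.0135, 0.2016]
ee_rot: [3.139, 0.0, -1.487]
wrist_force: [0.9, -0.6, -2.0]
width: 0.0483
```

```bash
python3 st.py
```

```text
10.65 [ 0.4581 -0.0135  0.2016] [179.83   0.   -85.22] F [ 0.9 -0.6 -2. ] M [-0.03 -0.17  0.01] axial -2.2 w 0.0483 s_mm 17.94
```

Request:
{"api": "arm_command", "payload": {
  "plan": [
    [0.2,-0.0003,0.0055,0.0005,-10],
    [0.2,-0.0007,0.011,0.001,-20],
    [0.2,-0.001,0.0055,0.0015,-10],
    [0.2,-0.0014,0,0.002,0],
    [0.2,-0.0017,0.0055,0.0025,-10],
    [0.2,-0.002,0.011,0.003,-20],
    [0.2,-0.0024,0.006,0.0035,-10]
  ]
}}

```text
time: 11.52
tool_pos: [0.4564, -0.0069, 0.204]
ee_rot: [3.139, 0.0, -1.664]
wrist_force: [0.1, -0.8, -2.3]
width: 0.0479
```

```bash
python3 st.py; python3 look.py w6;python3 -c "
from h import *
im,c=snap('side');crop(im,230,160,390,280,5,'sd6')"
```

```text
11.525 [ 0.4564 -0.0069  0.204 ] [ 1.7987e+02  1.0000e-02 -9.5320e+01] F [ 0.1 -0.8 -2.3] M [0.02 0.01 0.05] axial -2.0 w 0.0479 s_mm 21.31
11.575 [ 0.4563165  -0.00763328  0.2040137 ] [ 1.79872231e+02 -2.78223486e-02 -9.50222916e+01] [ 1.74894481  0.27418422 -2.02742724] 0.04778726019787049
```

View pics/sd6.png

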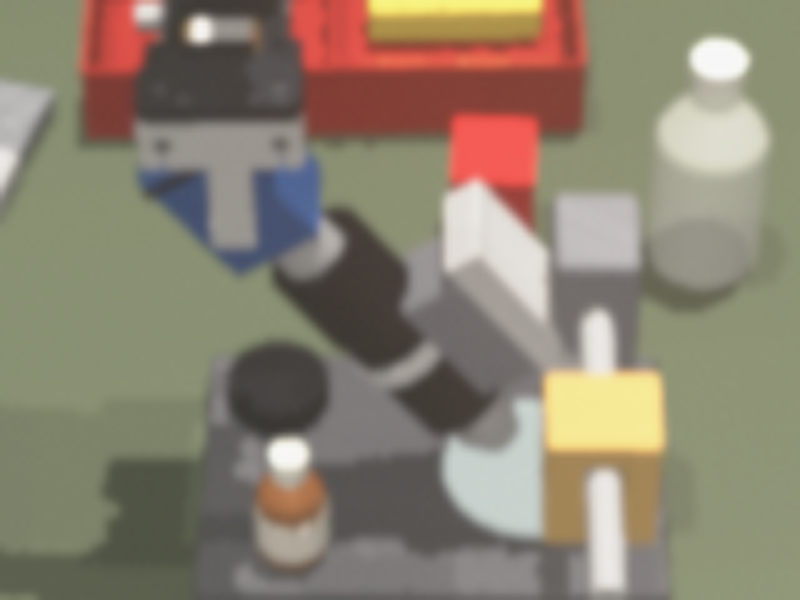

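Request:
{"api": "arm_command", "payload": {
  "plan": [
    [0.2,-0.0011,0.0001,0.0016,0],
    [0.2,-0.0023,0.0002,0.0033,0],
    [0.2,-0.0034,0.0003,0.0049,0],
    [0.2,-0.0046,0.0005,0.0066,0]
  ]
}}

```text
time: 12.12
tool_pos: [0.4523, -0.0069, 0.2113]
ee_rot: [3.142, -0.0, -1.67]
wrist_force: [-0.5, 0.4, -3.2]
width: 0.048
```

```bash
python3 st.py; python3 look.py w7;python3 -c "
from h import *
im,c=snap('side');crop(im,230,160,390,280,5,'sd7')"
```

```text
12.125 [ 0.4523 -0.0069  0.2113] [ 1.800e+02 -1.000e-02 -9.568e+01] F [-0.5  0.4 -3.2] M [0.05 0.03 0.04] axial -2.3 w 0.048 s_mm 29.54
12.175 [ 0.4523412  -0.00693152  0.21152564] [-1.79983966e+02 -8.28744921e-03 -9.56732435e+01] [ 0.21749673  0.90994311 -3.29444045] 0.04794853669608359
```

View pics/sd7.png

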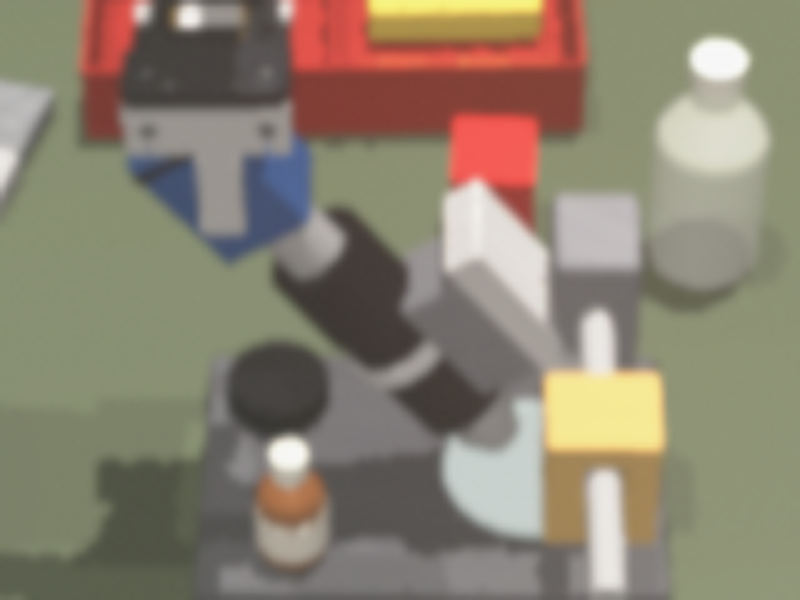

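View pics/w7.png

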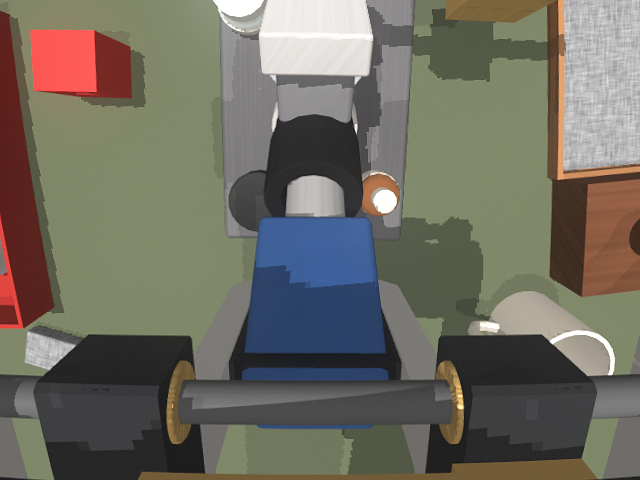

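Request:
{"api": "arm_command", "payload": {
  "plan": [
    [0.2,-0.0021,0.0002,0.003,0],
    [0.2,-0.0042,0.0004,0.006,0],
    [0.2,-0.0063,0.0006,0.009,0],
    [0.2,-0.0084,0.0008,0.012,0],
    [0.2,-0.0115,0.001,0.0165,0],
    [0.2,-0.02,0.001,0.03,0],
    [0.2,-0.03,0,0.05,1],
    [0.2,-0.035,-0.01,0.075,3],
    [0.2,-0.04,-0.03,0.09,5]
  ]
}}

```text
time: 13.35
tool_pos: [0.4123, -0.0369, 0.3038]
ee_rot: [-3.138, -0.001, -1.58]
wrist_force: [0.7, -0.3, -2.8]
width: 0.0479
```

```bash
python3 st.py; python3 -c "
from h import *
for n in ['side','scene']:
    im,c=snap(n,n+'8')
    for l in ['mug']:
        for m in finder.masks_of(l,n)[:1]:
            ys,xs=np.nonzero(m['pixels']); print(n,m['p'],m['extent'],xs.mean(),ys.mean())
"
```

```text
13.35 [ 0.4123 -0.0369  0.3038] [-1.7981e+02 -4.0000e-02 -9.0510e+01] F [ 0.7 -0.3 -2.8] M [ 0.03  0.03 -0.01] axial -2.7 w 0.0479 s_mm 126.52
side 0.95 [204.8, 288.6, 245.8, 343.5] 223.1532797858099 318.4993306559572
scene 0.9 [293.3, 157.1, 333.4, 202.2] 312.6678260869565 179.6
```

View pics/side8.png

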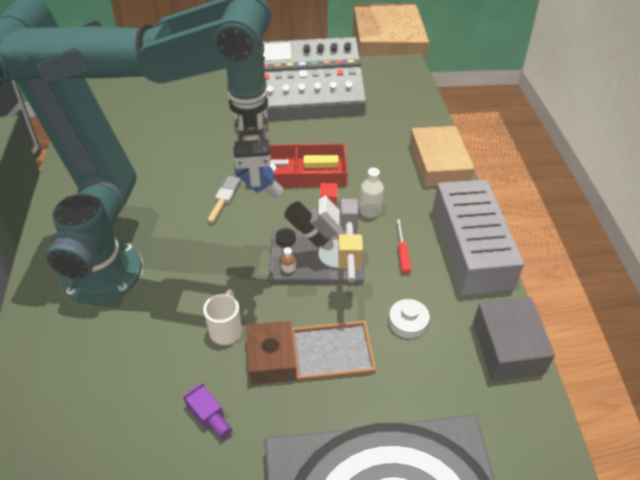

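```bash
python3 -c "
from h import *
A=dict(np.load('scene.npz'));B=dict(np.load('side.npz'))
print(tri([A,B],[(310,179),(222,319)]), onz(B,[(223,300)],.09), onz(B,[(222,341)],0))"
```

```text
[ 0.31494471 -0.21105682  0.04902013] [[ 0.32050201 -0.18801259  0.09      ]] [[ 0.3073784  -0.23530129  0.        ]]
```

Request:
{"api": "arm_command", "payload": {
  "plan": [
    [0.2,-0.006,-0.045,0,0],
    [0.2,-0.012,-0.095,0,0],
    [0.2,-0.02,-0.145,0,0],
    [0.2,-0.028,-0.195,-0.02,0],
    [0.2,-0.034,-0.235,-0.06,0],
    [0.2,-0.037,-0.257,-0.11,0],
    [0.2,-0.037,-0.257,-0.15,0],
    [0.2,-0.037,-0.257,-0.165,0],
    [0.2,-0.037,-0.257,-0.165,0]
  ]
}}

```text
time: 14.68
tool_pos: [0.3753, -0.293, 0.1353]
ee_rot: [3.14, 0.002, -1.582]
wrist_force: [-0.3, -0.6, -3.4]
width: 0.0479
```

```bash
python3 st.py; python3 look.py w9; python3 -c "
from h import *
for n in ['side','scene']:
    im,c=snap(n); np.savez(n+'9.npz',im=im,**c)
    if n=='side': crop(im,200,260,360,380,5,'sd9')
    else: crop(im,200,110,330,225,5,'sc9')
"
```

```text
14.675 [ 0.3753 -0.293   0.1353] [ 1.7991e+02  1.0000e-01 -9.0620e+01] F [-0.3 -0.6 -3.4] M [ 0.05  0.01 -0.05] axial -2.6 w 0.0479 s_mm -5.03
14.725 [ 0.37615545 -0.29375573  0.13704127] [-1.79943948e+02 -4.29381493e-02 -9.06115105e+01] [ 0.73210592  0.00496183 -2.70105791] 0.04773186205405365
```

View pics/w9.png

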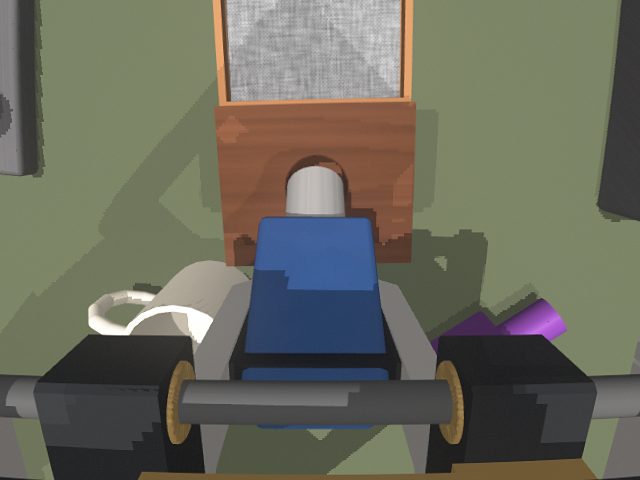

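View pics/sd9.png

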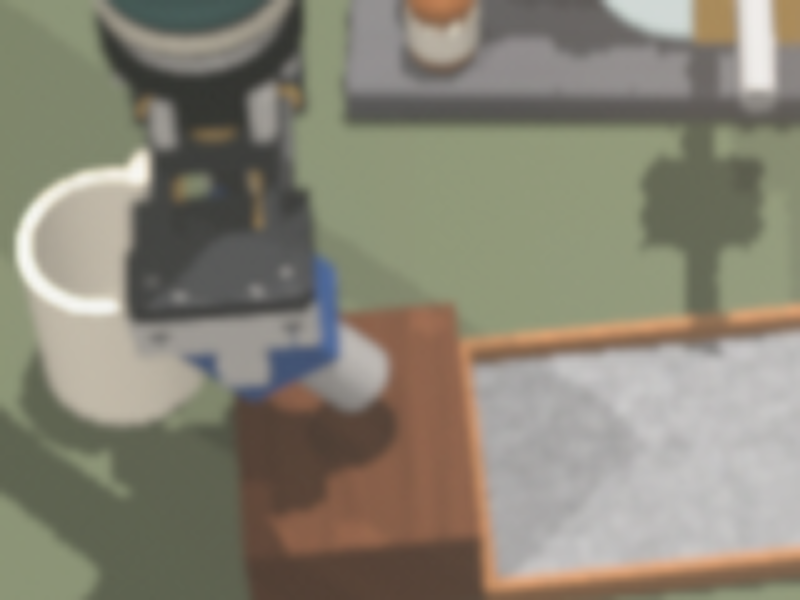

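View pics/sc9.png

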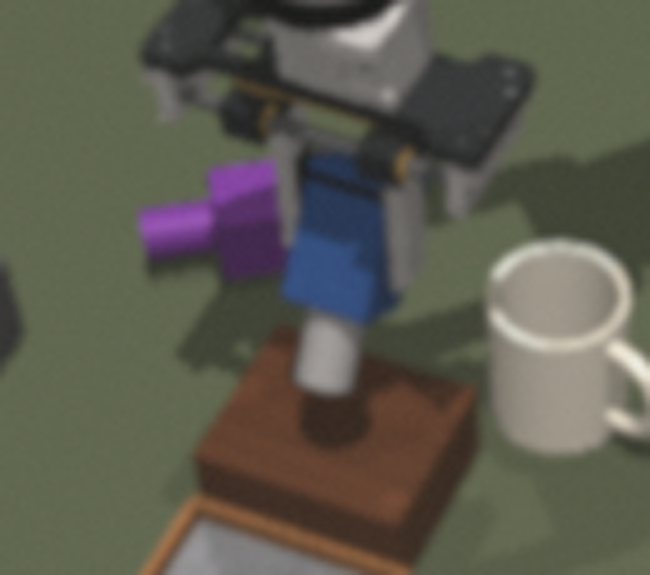

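```bash
cat > ov9.py <<'E'
from h import *
import sys
def outline(M,th,yaw=np.radians(180)):
    z=np.array([np.cos(yaw)*np.sin(th),np.sin(yaw)*np.sin(th),np.cos(th)]);y=np.cross([0,0,1],[np.cos(yaw),np.sin(yaw),0]);x=np.cross(y,z);Rm=np.c_[x,y,z]
    ph=np.linspace(0,2*np.pi,40,endpoint=False);ring=np.c_[np.cos(ph)*.015,np.sin(ph)*.015,0*ph]
    P=[ring+[0,0,-.0375],ring+[0,0,-.0795]]
    box=np.array([[i*.024,j*.024,k*.0375] for i in(-1,1) for j in(-1,1) for k in(-1,1)])
    return M+np.vstack(P)@Rm.T, M+box@Rm.T
def draw(views,M,th,wellc=(.416,-.2937,.055)):
    ph=np.linspace(0,2*np.pi,60);well=np.array(wellc)+np.c_[np.cos(ph)*.019,np.sin(ph)*.019,0*ph]
    for f,(l,t,r,b,k),o in views:
        d=dict(np.load(f+".npz"));v=cv2.resize(d["im"][t:b,l:r],None,fx=k,fy=k,interpolation=cv2.INTER_CUBIC)
        P,Bx=outline(M,th)
        for Q,col in [(P,(0,255,0)),(Bx,(255,255,0)),(well,(255,0,0))]:
            for q in proj(d,Q): cv2.circle(v,tuple(((q+.5-[l,t])*k).round().astype(int)),2,col,-1)
        cv2.imwrite(f"pics/{o}.png",v[:,:,::-1])
if __name__=="__main__":
    draw([("side9",(225,300,305,380,5),"o1"),("scene9",(230,130,310,210,5),"o2"),("w9",(210,60,430,300,2),"o3")],np.array([.3758,-.2935,.155]),np.radians(35))
    a=[cv2.imread(f"pics/o{i}.png") for i in (1,2,3)];h=400;cv2.imwrite("pics/o.png",np.hstack([cv2.resize(x,(266,266) if i<2 else (266,290))[:266] for i,x in enumerate(a)]))
E
python3 ov9.py; python3 -c "
import cv2,numpy as np
cv2.imwrite('pics/o12.png',np.hstack([cv2.imread('pics/o1.png'),cv2.imread('pics/o2.png')]))"
```

```text
(no output)
```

View pics/o12.png

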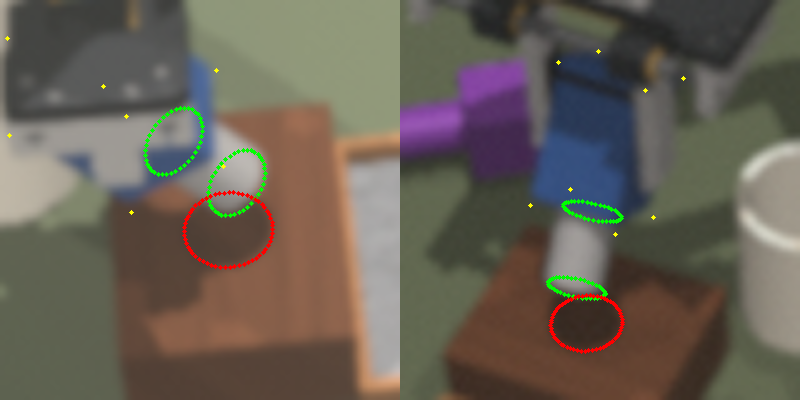

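View pics/o3.png

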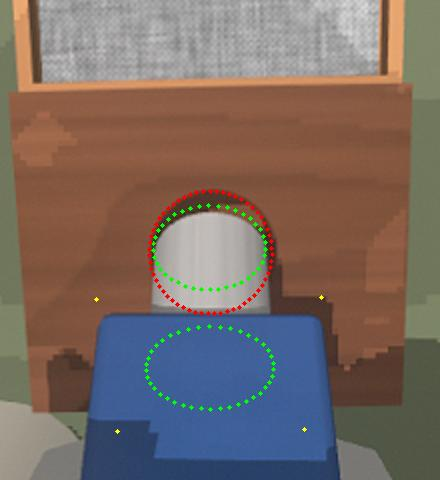

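Overlay matches to about 1–2 mm: the predicted nose tip (green) lies on the seen one, and the well circle (red) lies on the dark hole. Lowering the leaning nose tip into the well.

Request:
{"api": "arm_command", "payload": {
  "plan": [
    [0.2,-0.001,0,-0.01,0],
    [0.2,-0.001,0,-0.02,0],
    [0.2,-0.001,0,-0.028,0],
    [0.2,-0.001,0,-0.034,0],
    [0.2,-0.001,0,-0.039,0],
    [0.2,-0.001,0,-0.039,0]
  ]
}}

```text
time: 15.58
tool_pos: [0.3742, -0.2937, 0.0966]
ee_rot: [3.141, 0.001, -1.582]
wrist_force: [-0.5, 0.1, -2.6]
width: 0.0479
```

```bash
python3 st.py; python3 look.py w10; python3 -c "
from h import *
im,c=snap('side'); np.savez('side10.npz',im=im,**c); crop(im,200,260,360,380,5,'sd10')"
```

```text
15.575 [ 0.3742 -0.2937  0.0966] [ 1.7996e+02  4.0000e-02 -9.0660e+01] F [-0.5  0.1 -2.6] M [0.02 0.02 0.01] axial -1.9 w 0.0479 s_mm -36.2
15.625 [ 0.37445383 -0.29393834  0.09697569] [ 1.79988848e+02  4.84765388e-03 -9.06597455e+01] [-0.31051668 -0.08409692 -2.99130118] 0.047726874506233904
```

View pics/w10.png

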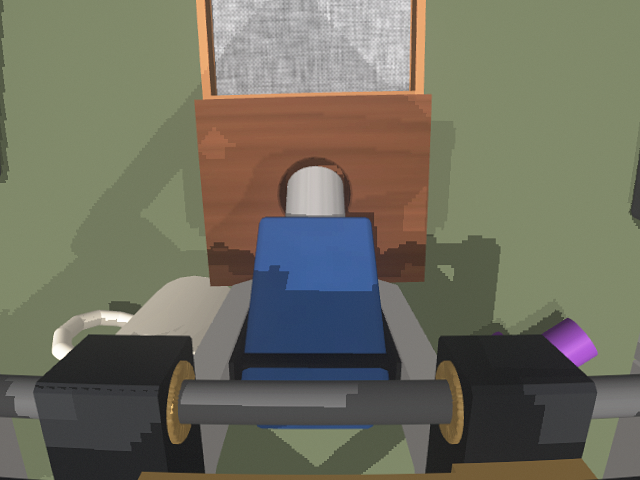

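View pics/sd10.png

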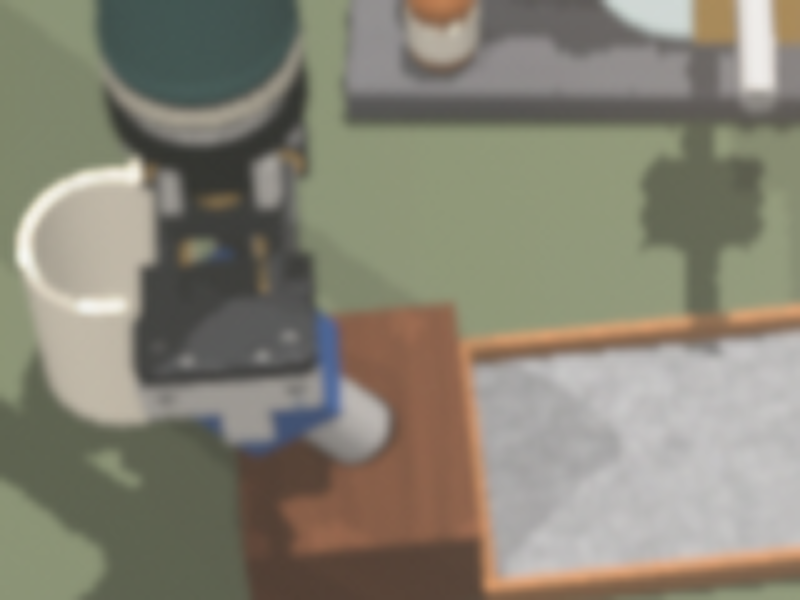

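Request:
{"api": "arm_command", "payload": {
  "plan": [
    [0.2,0.0015,0,-0.0025,0],
    [0.2,0.003,0,-0.0047,0],
    [0.2,0.0055,0,-0.004,0],
    [0.2,0.008,0,-0.003,0],
    [0.2,0.011,0,-0.0028,0],
    [0.2,0.0135,0,-0.0027,0]
  ]
}}

```text
time: 16.42
tool_pos: [0.3829, -0.2937, 0.0939]
ee_rot: [3.129, 0.001, -1.583]
wrist_force: [-13.2, 0.7, 4.8]
width: 0.0478
```

```bash
python3 st.py; python3 look.py w11; python3 -c "
from h import *
im,c=snap('side'); np.savez('side11.npz',im=im,**c); crop(im,200,260,360,380,5,'sd11')"
```

```text
16.425 [ 0.3829 -0.2937  0.0939] [ 1.7928e+02  6.0000e-02 -9.0690e+01] F [-13.2   0.7   4.8] M [ 0.15  3.04 -0.02] axial 11.5 w 0.0478 s_mm -43.32
16.475 [ 0.38325646 -0.29375435  0.09404147] [ 1.79312834e+02  5.93435888e-02 -9.06907789e+01] [-11.97579784   0.43539416   2.59184248] 0.04784605576671472
```

View pics/w11.png

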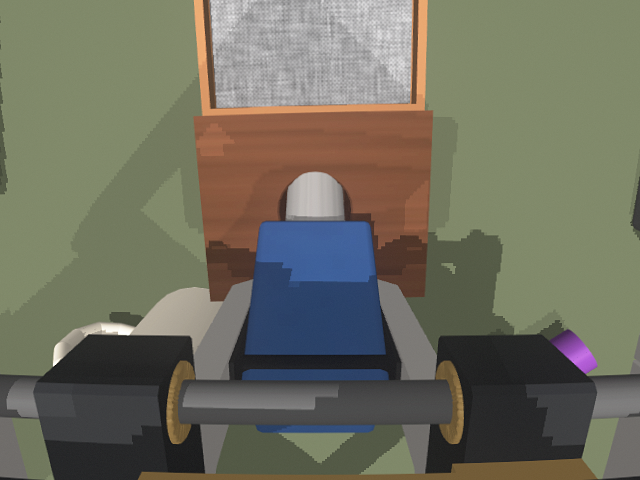

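View pics/sd11.png

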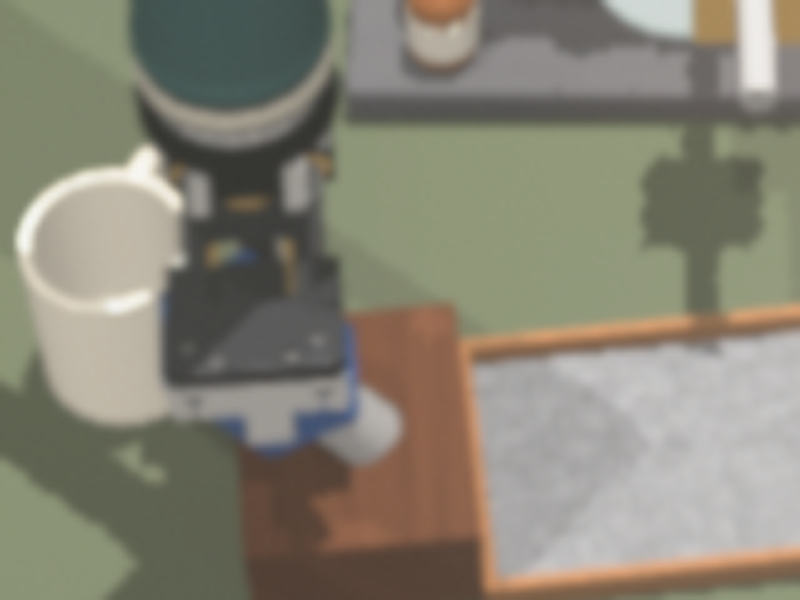

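Request:
{"api": "arm_command", "payload": {
  "plan": [
    [0.2,0.002,0,-0.0005,0],
    [0.2,0.004,0,-0.001,0],
    [0.2,0.006,0,-0.001,0],
    [0.2,0.008,0,-0.001,0]
  ]
}}

```text
time: 17.02
tool_pos: [0.3903, -0.294, 0.0958]
ee_rot: [3.129, 0.0, -1.583]
wrist_force: [-19.5, 3.6, 16.2]
width: 0.0477
```

```bash
python3 st.py; python3 look.py w12; python3 -c "
from h import *
im,c=snap('side'); np.savez('side12.npz',im=im,**c); crop(im,200,260,360,380,5,'sd12')"
```

```text
17.025 [ 0.3903 -0.294   0.0958] [179.25   0.   -90.7 ] F [-19.5   3.6  16.2] M [0.88 3.86 0.16] axial 24.6 w 0.0477 s_mm -45.97
17.075 [ 0.39064696 -0.29394724  0.09587421] [ 1.79289002e+02  2.19576531e-03 -9.06903289e+01] [-17.63895299   2.57861651  14.26827607] 0.047859547736938325
```

View pics/w12.png

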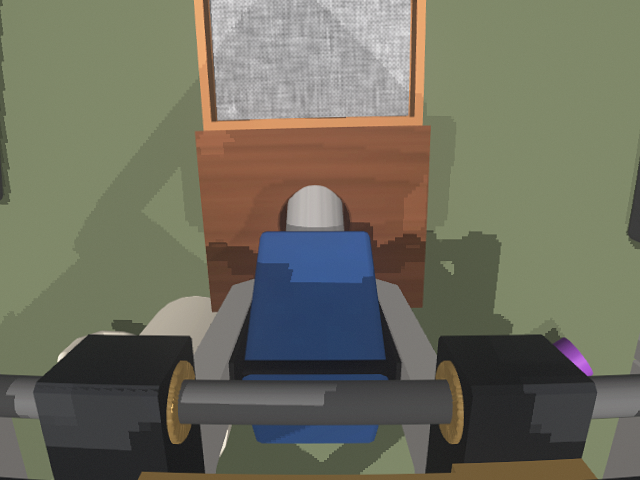

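View pics/sd12.png

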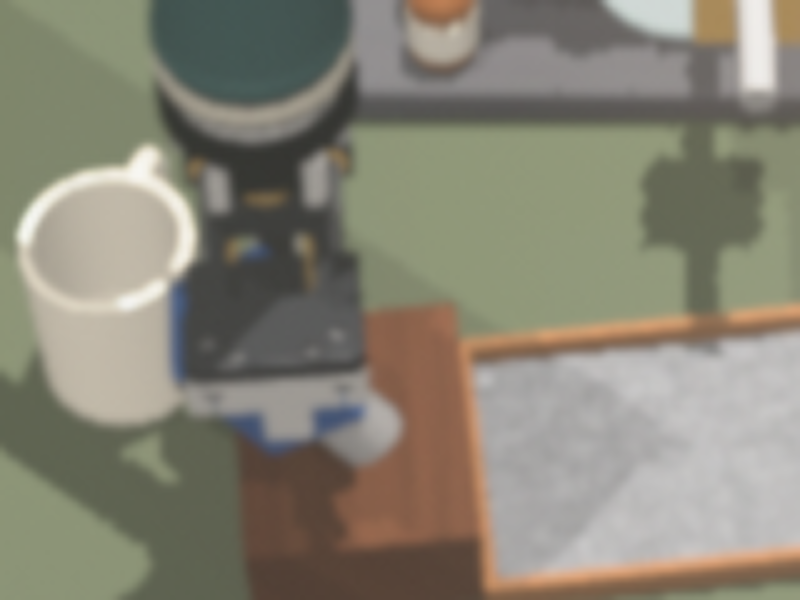

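Request:
{"api": "arm_command", "payload": {
  "plan": [
    [0.2,0.0025,0,-0.001,0],
    [0.2,0.005,0,-0.002,0],
    [0.2,0.0075,0,-0.0035,0],
    [0.2,0.01,0,-0.005,0],
    [0.2,0.012,0,-0.0065,0]
  ]
}}

```text
time: 17.75
tool_pos: [0.4053, -0.2943, 0.096]
ee_rot: [3.137, -0.002, -1.582]
wrist_force: [-21.5, 10.6, 40.1]
width: 0.0478
```

```bash
python3 st.py; python3 look.py w13; python3 -c "
from h import *
im,c=snap('side'); np.savez('side13.npz',im=im,**c); crop(im,200,260,360,380,5,'sd13')"
```

```text
17.75 [ 0.4053 -0.2943  0.096 ] [ 1.7975e+02 -1.4000e-01 -9.0650e+01] F [-21.5  10.6  40.1] M [2.42 3.93 0.16] axial 45.7 w 0.0478 s_mm -54.43
17.8 [ 0.4057229  -0.29431282  0.09600968] [ 1.79789103e+02 -1.47361041e-01 -9.06451537e+01] [-20.23628364   9.35538126  35.43366372] 0.04806732089718806
```

View pics/w13.png

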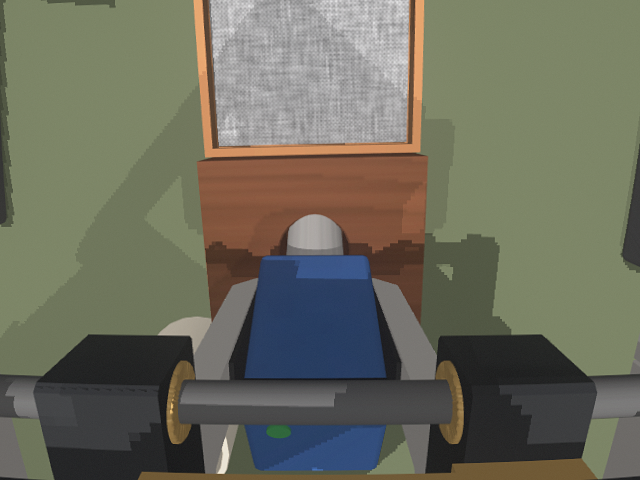

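View pics/sd13.png

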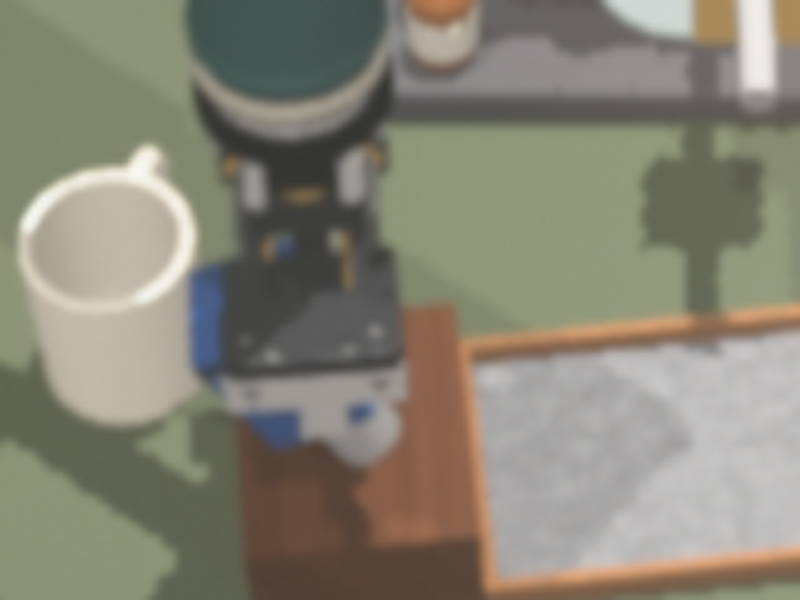

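```bash
cat > fit13.py <<'E'
from ov9 import *
def fit(f,pts,nose_v,x0=(.395,-.294,.115,.6),tmin=0):
    d=dict(np.load(f+".npz"))
    S={k:np.array(k)*[.024,.024,.0375] for k in pts}
    def pose(p):
        yaw=np.pi;th=p[3];z=np.array([-np.sin(th),0,np.cos(th)]);y=np.array([0,-1,0.]);return np.c_[np.cross(y,z),y,z]
    ph=np.linspace(0,2*np.pi,72);ring=np.c_[np.cos(ph)*.015,np.sin(ph)*.015,0*ph-.0795]
    def res(p):
        Rm=pose(p);r=[]
        for k in pts: r+=list(proj(d,p[:3]+Rm@S[k])[0]-pts[k])
        if nose_v: r.append(2*(proj(d,p[:3]+ring@Rm.T)[:,1].min()-nose_v))
        return r
    r=least_squares(res,x0,x_scale=[.01,.01,.01,.1]);print(f,r.x[:3].round(4),"tilt",np.degrees(r.x[3]).round(1),np.round(r.fun,1).tolist())
    M=r.x[:3];th=r.x[3];N=M+.0795*np.array([np.sin(th),0,-np.cos(th)]);print(" tip rel well",((N-[.416,-.2937,.055])*1000).round(1));return r.x
if __name__=="__main__":
    fit("w10",{(-1,-1,-1):(261,217.5),(-1,1,-1):(370,217.5),(1,-1,1):(259,427),(1,1,1):(372,427)},166)
    fit("w11",{(-1,-1,-1):(261,221.5),(-1,1,-1):(370,221.5),(1,-1,1):(259,431),(1,1,1):(372,431)},172)
    fit("w12",{(-1,-1,-1):(261,232.5),(-1,1,-1):(370,232.5),(1,-1,1):(257,442),(1,1,1):(375,442)},185)
    x=fit("w13",{(-1,-1,-1):(263,256.5),(-1,1,-1):(369,256.5),(1,-1,1):(257,469),(1,1,1):(377,469)},214)
    draw([("side13",(225,300,305,380,5),"o1"),("w13",(210,180,430,480,2),"o3")],x[:3],x[3])
    a=cv2.imread("pics/o1.png");b=cv2.imread("pics/o3.png");b=cv2.resize(b,(int(b.shape[1]*400/b.shape[0]),400));cv2.imwrite("pics/o13.png",np.hstack([a,b]))
E
python3 fit13.py
```

```text
w10 [ 0.3694 -0.2945  0.1122] tilt 38.4 [-2.0, 0.7, -0.2, -0.5, 0.9, 0.2, 1.2, -0.8, 0.2]
 tip rel well [ 2.8 -0.8 -5.1]
w11 [ 0.3766 -0.2945  0.1094] tilt 36.1 [-1.5, 0.8, -0.8, -0.4, 0.7, 0.3, 1.4, -0.7, 0.0]
 tip rel well [ 7.5 -0.8 -9.8]
w12 [ 0.3801 -0.2948  0.1127] tilt 33.0 [-0.6, 0.0, -1.2, -1.2, 2.2, 1.0, -0.5, -0.1, 0.1]
 tip rel well [ 7.4 -1.1 -9. ]
w13 [ 0.3856 -0.2953  0.1157] tilt 27.2 [-0.7, 0.2, -0.8, -1.0, 1.5, 0.9, -0.3, -0.4, 0.2]
 tip rel well [  6.   -1.6 -10. ]
```

View pics/o13.png

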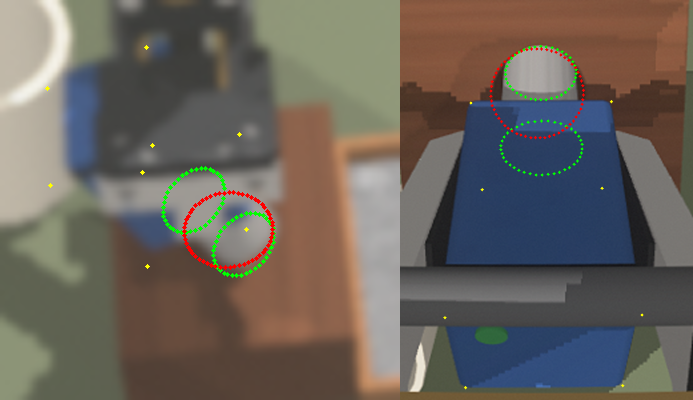

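The nose end caught on the well's far rim, because the camera rises as it pivots. It slid about 15 mm in the pads and turned only about 11°. I'll back off and lift. Then I'll pivot the nose against the rack block's vertical robot-side face, where it is free to slide up and down.

Request:
{"api": "arm_command", "payload": {
  "plan": [
    [0.2,-0.004,0,0.004,0],
    [0.2,-0.008,0,0.01,0],
    [0.2,-0.01,0,0.025,0],
    [0.2,-0.01,0,0.045,0],
    [0.2,-0.01,0,0.06,0],
    [0.2,-0.01,0,0.06,0]
  ]
}}

```text
time: 18.6
tool_pos: [0.3989, -0.2947, 0.1485]
ee_rot: [-3.139, -0.002, -1.582]
wrist_force: [0.3, -0.7, -3.0]
width: 0.0478
```

```bash
python3 st.py; python3 look.py w14; python3 -c "
from h import *
im,c=snap('side'); np.savez('side14.npz',im=im,**c); crop(im,200,240,360,380,5,'sd14')
im,c=snap('scene'); np.savez('scene14.npz',im=im,**c); crop(im,200,110,330,225,5,'sc14')"
```

```text
18.6 [ 0.3989 -0.2947  0.1485] [-1.7985e+02 -1.3000e-01 -9.0660e+01] F [ 0.3 -0.7 -3. ] M [ 0.05 -0.04  0.03] axial -2.7 w 0.0478 s_mm -7.75
18.65 [ 0.39834628 -0.29419475  0.14729259] [-1.79951168e+02 -4.32641775e-02 -9.06571557e+01] [-0.13922165  0.64914839 -3.76624829] 0.04798893196984895
```

View pics/w14.png

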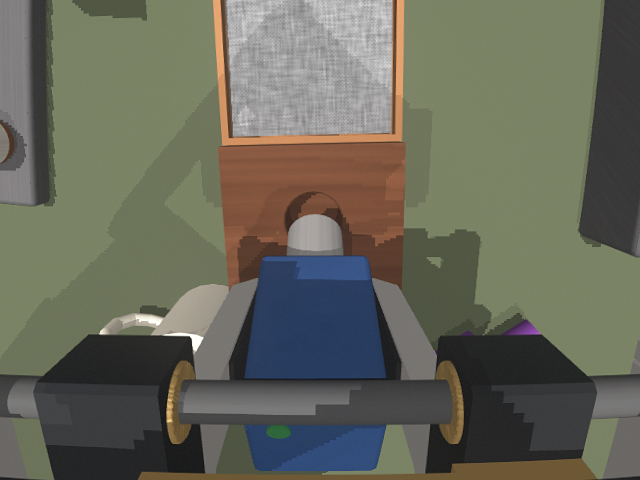

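View pics/sd14.png

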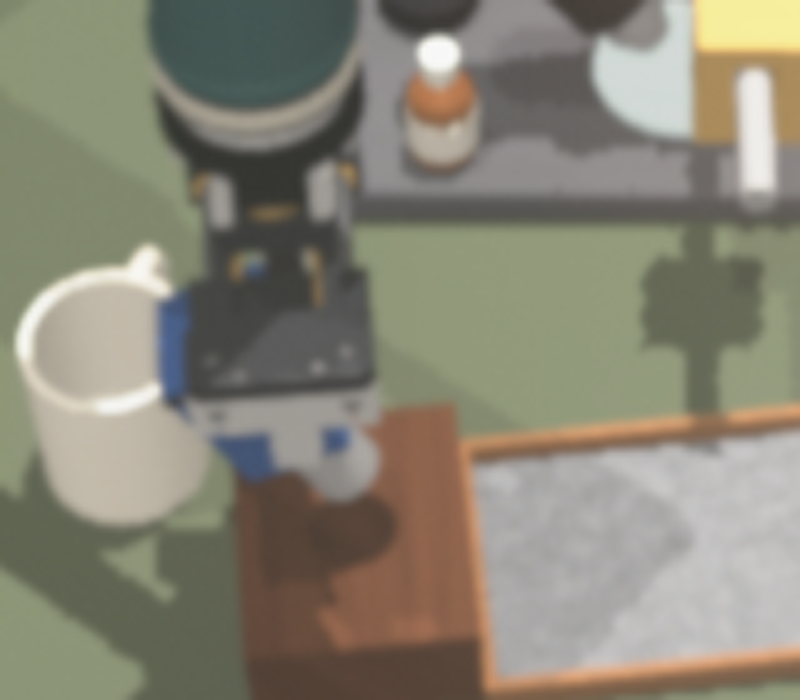

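View pics/sc14.png

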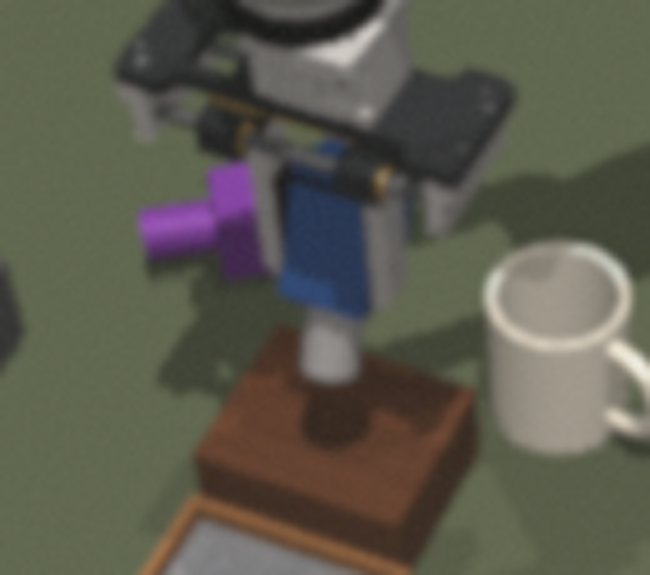

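```bash
python3 -c "
from h import *
B=dict(np.load('side14.npz'));
print(onz(B,[(185,400),(205,386),(218,412),(230,430),(212,420)],.03).round(3))"; python3 - <<'E'
import sys; sys.path.insert(0,'.')
import os; os.chdir('.')
from fit13 import *
x=fit("w14",{(-1,-1,-1):(263,256.5),(-1,1,-1):(369,256.5),(1,-1,1):(257,469),(1,1,1):(377,469)},214,x0=(.38,-.294,.17,.5))
E
```

```text
[[ 0.231 -0.395  0.03 ]
 [ 0.273 -0.365  0.03 ]
 [ 0.299 -0.428  0.03 ]
 [ 0.323 -0.471  0.03 ]
 [ 0.287 -0.445  0.03 ]]
w14 [ 0.3791 -0.2957  0.1681] tilt 27.6 [-0.7, 0.2, -0.8, -1.0, 1.5, 0.9, -0.2, -0.4, 0.2]
 tip rel well [-0.1 -2.  42.6]
```

Request:
{"api": "arm_command", "payload": {
  "plan": [
    [0.2,-0.02,-0.006,0.005,0],
    [0.2,-0.045,-0.013,0.005,0],
    [0.2,-0.066,-0.016,0.005,0],
    [0.2,-0.071,-0.016,-0.01,0],
    [0.2,-0.071,-0.016,-0.035,0],
    [0.2,-0.071,-0.016,-0.058,0],
    [0.2,-0.071,-0.016,-0.07,0],
    [0.2,-0.071,-0.016,-0.07,0]
  ]
}}

```text
time: 19.75
tool_pos: [0.3266, -0.3089, 0.0752]
ee_rot: [3.14, 0.003, -1.582]
wrist_force: [0.5, -0.1, -2.6]
width: 0.0479
```

```bash
python3 st.py; python3 look.py w15; python3 -c "
from h import *
im,c=snap('side'); np.savez('side15.npz',im=im,**c); crop(im,180,260,340,380,5,'sd15')"
```

```text
19.75 [ 0.3266 -0.3089  0.0752] [ 1.7988e+02  1.5000e-01 -9.0640e+01] F [ 0.5 -0.1 -2.6] M [ 0.02 -0.01 -0.01] axial -2.5 w 0.0479 s_mm -27.33
19.8 [ 0.32709109 -0.30965625  0.07645809] [ 1.79972246e+02  4.16441706e-02 -9.06442426e+01] [ 0.05912102  0.02762384 -2.40292253] 0.04769120222816705
```

View pics/w15.png

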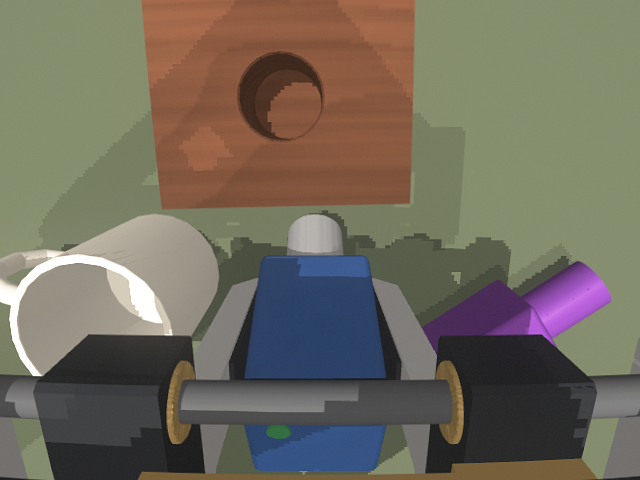

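View pics/sd15.png

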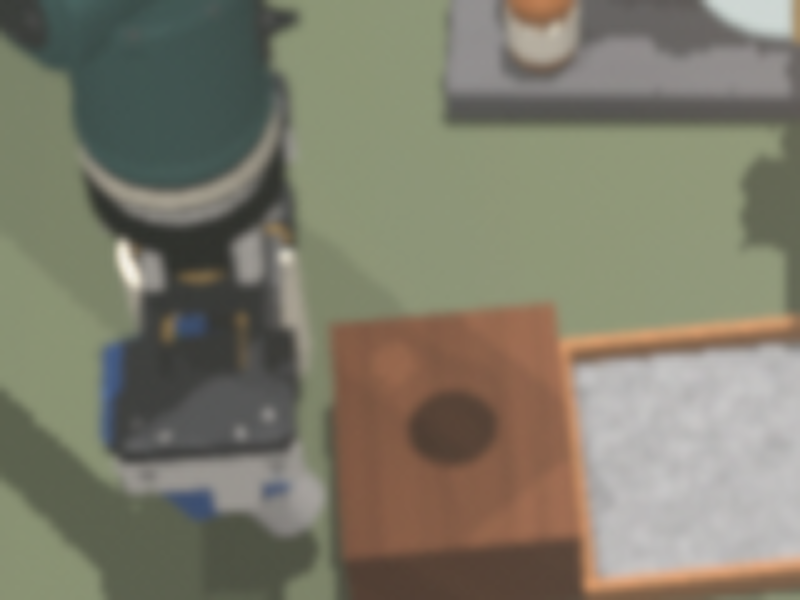

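Request:
{"api": "arm_command", "payload": {
  "plan": [
    [0.2,0.004,0,0,0],
    [0.2,0.008,0,0,0],
    [0.2,0.011,0,0,0],
    [0.2,0.014,0,0,0],
    [0.2,0.017,0,0,0],
    [0.2,0.02,0,0,0],
    [0.2,0.022,0,0,0]
  ]
}}

```text
time: 20.72
tool_pos: [0.3445, -0.3105, 0.0775]
ee_rot: [3.131, -0.001, -1.583]
wrist_force: [-12.3, 0.1, 4.9]
width: 0.048
```

```bash
python3 st.py; python3 look.py w16; python3 -c "
from h import *
d=dict(np.load('w15.npz'));print('well',onz(d,[(281,96)],.055).round(4),onz(d,[(162,209),(410,204)],.055).round(4))
im,c=snap('side'); np.savez('side16.npz',im=im,**c); crop(im,180,260,340,380,5,'sd16')"
```

```text
20.725 [ 0.3445 -0.3105  0.0775] [ 1.7937e+02 -6.0000e-02 -9.0690e+01] F [-12.3   0.1   4.9] M [-0.03  2.87 -0.02] axial 11.0 w 0.048 s_mm -35.75
20.775 [ 0.34473195 -0.31052751  0.07744637] [ 1.79393784e+02 -5.85183894e-02 -9.06879548e+01] [-11.14391833  -0.12294251   2.98608299] 0.04810281961688728
well [[ 0.416 -0.295  0.055]] [[ 0.3646 -0.2354  0.055 ]
 [ 0.3658 -0.3557  0.055 ]]
```

View pics/w16.png

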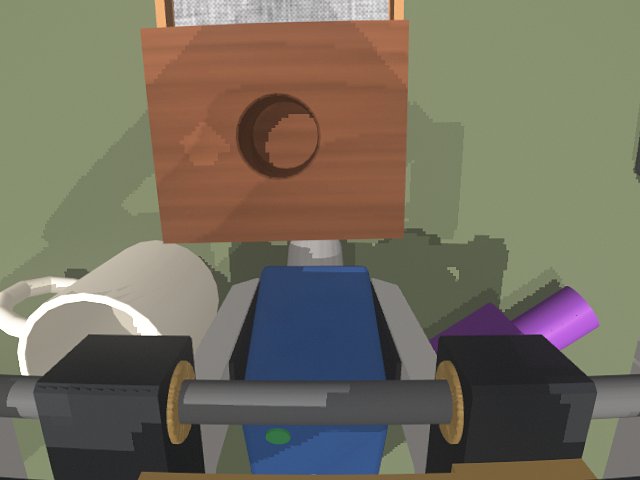

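View pics/sd16.png

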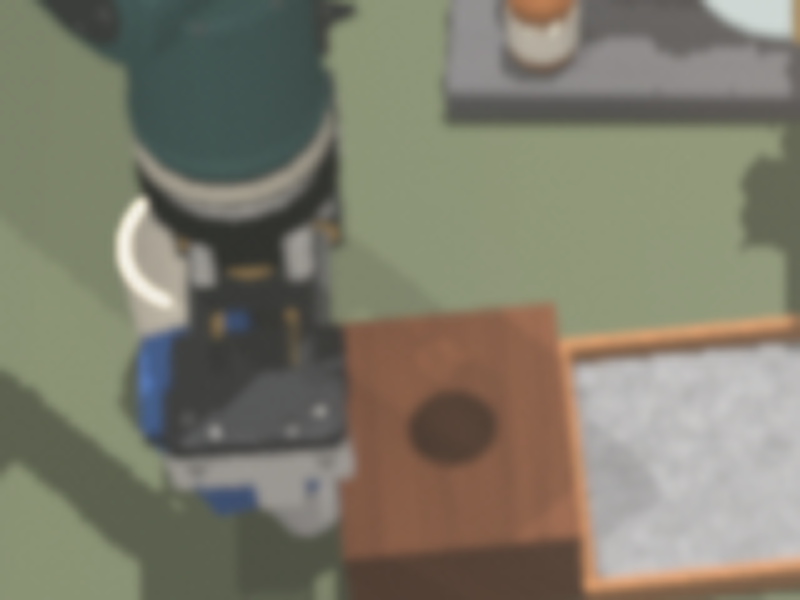

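Request:
{"api": "arm_command", "payload": {
  "plan": [
    [0.2,0.003,0,0,0],
    [0.2,0.006,0,0,0],
    [0.2,0.009,0,0,0],
    [0.2,0.012,0,0,0],
    [0.2,0.0145,0,0,0]
  ]
}}

```text
time: 21.45
tool_pos: [0.3593, -0.3106, 0.0775]
ee_rot: [3.132, -0.001, -1.583]
wrist_force: [-12.0, 0.0, 4.0]
width: 0.0478
```

```bash
python3 st.py; python3 look.py w17; python3 -c "
from h import *
im,c=snap('side'); np.savez('side17.npz',im=im,**c); crop(im,180,260,340,380,5,'sd17')"
```

```text
21.45 [ 0.3593 -0.3106  0.0775] [ 1.7942e+02 -7.0000e-02 -9.0690e+01] F [-12.   0.   4.] M [-0.1   2.61  0.01] axial 10.1 w 0.0478 s_mm -44.27
21.5 [ 0.35964881 -0.31063591  0.07749078] [ 1.79446232e+02 -7.46812856e-02 -9.06821692e+01] [-10.68578293   0.21574322   3.45040829] 0.04771166786010254
```

View pics/w17.png

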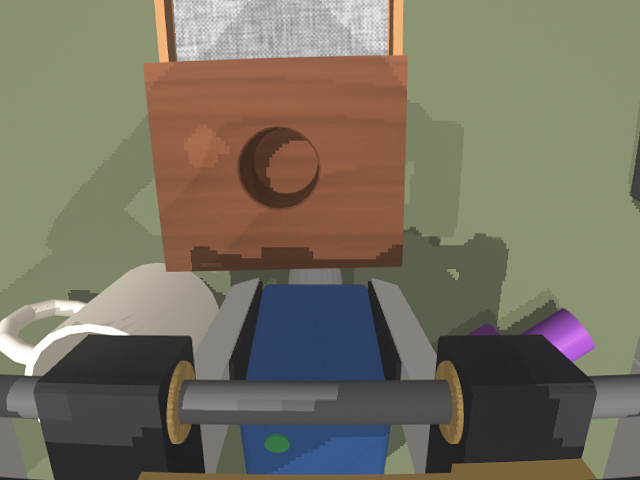

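View pics/sd17.png

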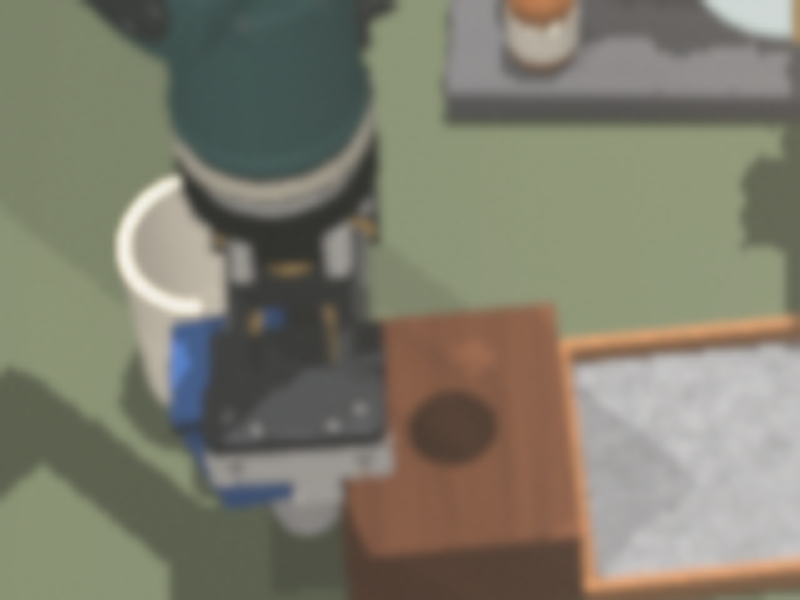

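Request:
{"api": "arm_command", "payload": {
  "plan": [
    [0.2,0.003,0,0,0],
    [0.2,0.006,0,0,0],
    [0.2,0.0085,0,0,0],
    [0.2,0.0095,0,0,0],
    [0.2,0.0095,0,0,0]
  ]
}}

```text
time: 22.18
tool_pos: [0.369, -0.3107, 0.0774]
ee_rot: [3.132, -0.001, -1.583]
wrist_force: [-10.9, -0.5, 3.7]
width: 0.048
```

```bash
python3 st.py; python3 look.py w18; python3 -c "
from h import *
im,c=snap('side'); np.savez('side18.npz',im=im,**c); crop(im,180,260,340,380,5,'sd18')
im,c=snap('scene'); np.savez('scene18.npz',im=im,**c); crop(im,200,110,330,225,5,'sc18')"
```

```text
22.175 [ 0.369  -0.3107  0.0774] [ 1.7944e+02 -8.0000e-02 -9.0680e+01] F [-10.9  -0.5   3.7] M [-0.12  2.56 -0.03] axial 9.2 w 0.048 s_mm -49.88
22.225 [ 0.36899984 -0.31064527  0.07737635] [ 1.79450343e+02 -7.41467403e-02 -9.06835447e+01] [-10.85369042  -0.04198135   3.27606262] 0.04790453125079882
```

View pics/w18.png

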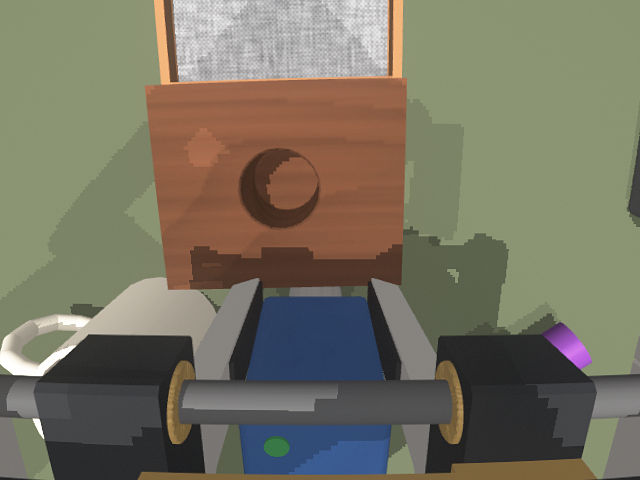

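View pics/sd18.png

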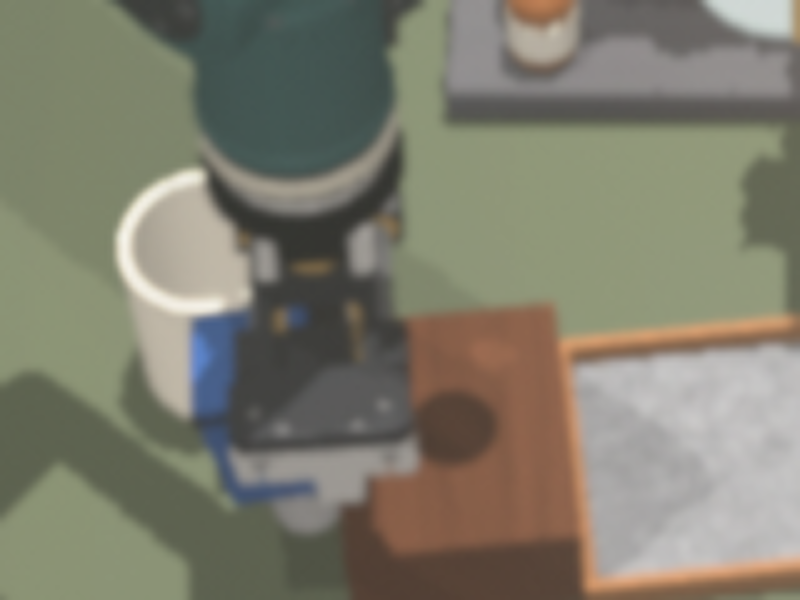

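View pics/sc18.png

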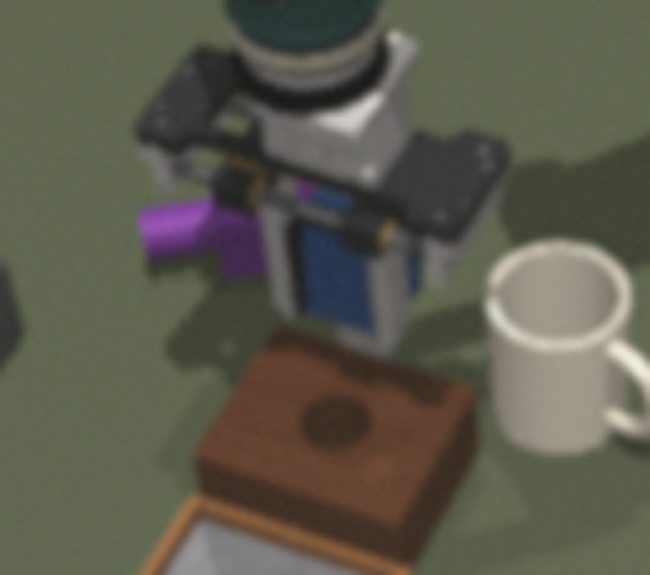

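Request:
{"api": "arm_command", "payload": {
  "plan": [
    [0.2,-0.006,0,0.002,0],
    [0.2,-0.006,0,0.03,0],
    [0.2,-0.006,0,0.06,0],
    [0.2,-0.002,0.002,0.08,0],
    [0.2,0.02,0.01,0.083,0],
    [0.2,0.045,0.015,0.083,0],
    [0.2,0.06,0.0155,0.083,0],
    [0.2,0.062,0.0155,0.083,0],
    [0.2,0.062,0.0155,0.083,0]
  ]
}}

```text
time: 23.45
tool_pos: [0.4346, -0.2945, 0.1596]
ee_rot: [3.141, 0.0, -1.582]
wrist_force: [-0.5, -0.5, -4.0]
width: 0.0478
```

```bash
python3 st.py; python3 look.py w19; python3 -c "
from h import *
im,c=snap('side'); np.savez('side19.npz',im=im,**c); crop(im,220,240,350,380,5,'sd19')
im,c=snap('scene'); np.savez('scene19.npz',im=im,**c); crop(im,220,110,330,215,6,'sc19')"
```

```text
23.45 [ 0.4346 -0.2945  0.1596] [ 1.7995e+02  1.0000e-02 -9.0670e+01] F [-0.5 -0.5 -4. ] M [ 0.02 -0.09  0.04] axial -3.1 w 0.0478 s_mm -19.03
23.5 [ 0.43443627 -0.29457579  0.15973881] [ 1.79964278e+02  6.49741025e-03 -9.06877264e+01] [-0.62831483  0.80810551 -2.50807866] 0.047847803918038855
```

View pics/w19.png

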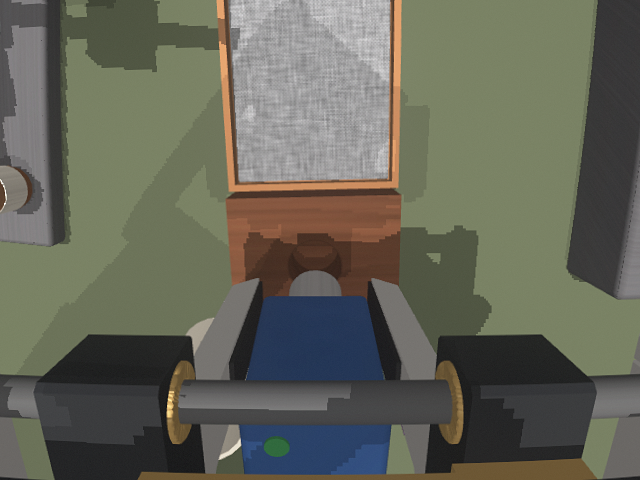

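View pics/sd19.png

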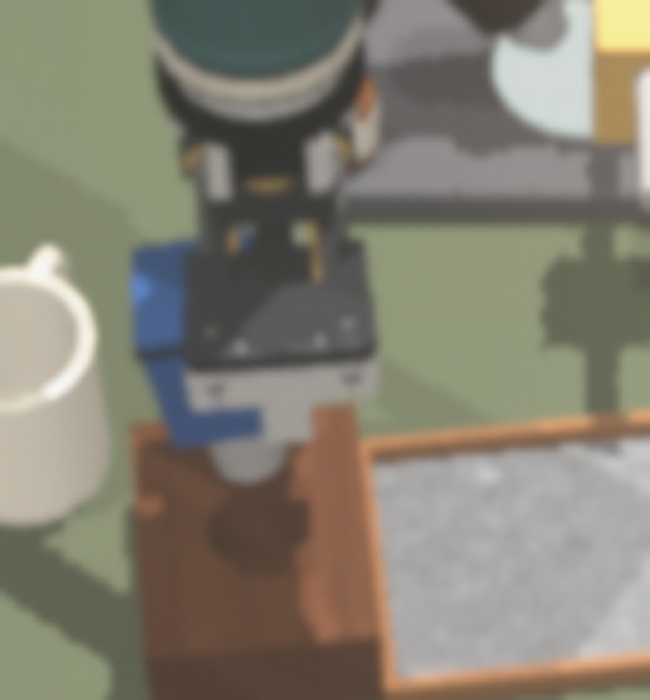

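View pics/sc19.png

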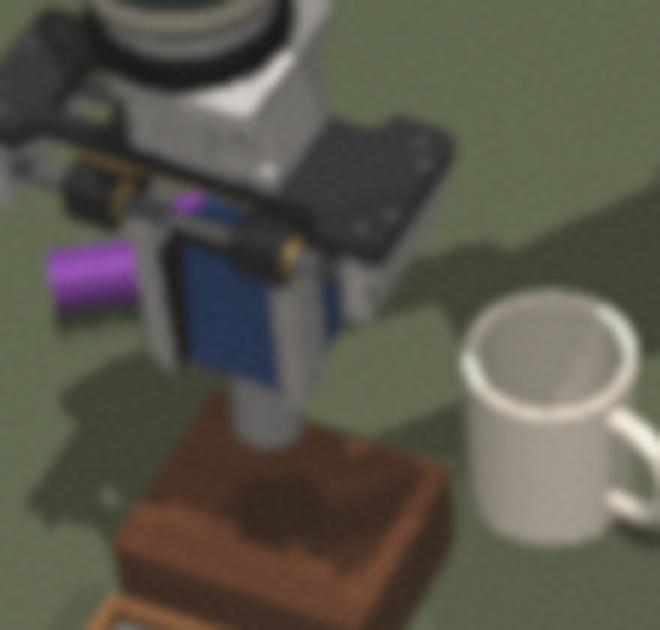

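```bash
cat > fit19.py <<'E'
from ov9 import *
def run(views,nose,x0):
    ds={f:dict(np.load(f+".npz")) for f in views}
    ph=np.linspace(0,2*np.pi,72);ring=np.c_[np.cos(ph)*.015,np.sin(ph)*.015,0*ph-.0795]
    def Rm(th): z=np.array([-np.sin(th),0,np.cos(th)]);y=np.array([0,-1,0.]);return np.c_[np.cross(y,z),y,z]
    def res(p):
        r=[]
        for f in views:
            for k,q in views[f].items(): r+=list(proj(ds[f],p[:3]+Rm(p[3])@(np.array(k)*[.024,.024,.0375]))[0]-q)
        for f,side,v in nose:
            q=proj(ds[f],p[:3]+ring@Rm(p[3]).T)[:,1]; r.append((q.min() if side=="min" else q.max())-v)
        return r
    r=least_squares(res,x0,x_scale=[.01,.01,.01,.1]);M=r.x[:3];th=r.x[3]
    print(M.round(4),"tilt",np.degrees(th).round(1),np.round(r.fun,1).tolist())
    N=M+.0795*np.array([np.sin(th),0,-np.cos(th)]);print("tip",N.round(4));return r.x
if __name__=="__main__":
    g=lambda u,v:(220+u/5-.4,240+v/5-.4)
    W={(-1,-1,-1):(263,297),(-1,1,-1):(368,297)}
    S={(1,-1,1):g(133,250),(1,1,1):g(140,357),(1,1,-1):g(178,447)}
    x=run({"w19":W,"side19":S},[("w19","min",271),("side19","max",g(0,484)[1])],[.417,-.294,.17,.05])
    x=run({"w19":W,"side19":S},[("w19","min",271)],[.417,-.294,.17,.05])
    draw([("side19",(240,270,320,350,5),"o1"),("w19",(230,240,400,480,2),"o3"),("scene19",(230,110,310,190,5),"o2")],x[:3],x[3],(.416,-.2943,.055))
    a=cv2.imread("pics/o1.png");b=cv2.imread("pics/o2.png");cv2.imwrite("pics/o19.png",np.hstack([a,b]))
E
python3 fit19.py
```

```text
[ 0.4064 -0.2955  0.1946] tilt 8.3 [0.0, -0.3, 0.4, -1.4, -1.5, -0.8, -2.0, -2.3, -1.0, 1.3, 0.8, -0.3]
tip [ 0.4178 -0.2955  0.1159]
[ 0.4064 -0.2955  0.1947] tilt 8.3 [-0.1, -0.3, 0.5, -1.4, -1.5, -0.8, -2.0, -2.4, -1.0, 1.3, 0.8]
tip [ 0.4179 -0.2955  0.1161]
```

View pics/o19.png

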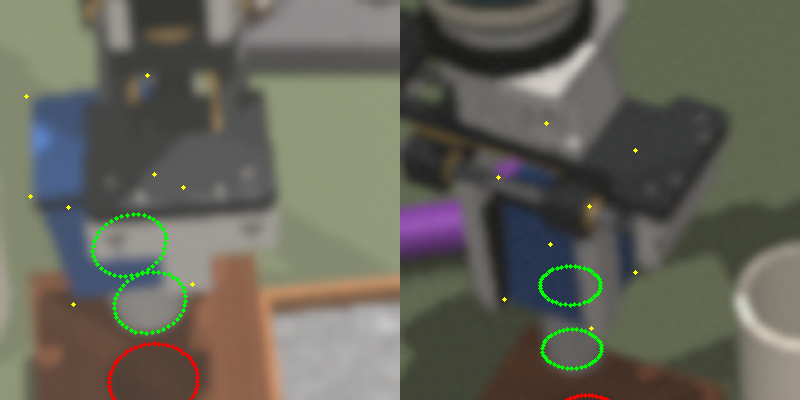

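Request:
{"api": "arm_command", "payload": {
  "plan": [
    [0.2,0,0,-0.025,0],
    [0.2,0,0,-0.045,0],
    [0.2,0,0,-0.056,0],
    [0.2,0,0,-0.064,0],
    [0.2,0,0,-0.07,0],
    [0.2,0,0,-0.074,0]
  ]
}}

```text
time: 24.35
tool_pos: [0.4352, -0.2946, 0.0861]
ee_rot: [-3.141, -0.001, -1.582]
wrist_force: [-0.2, 0.5, -3.5]
width: 0.048
```

```bash
python3 st.py; python3 look.py w20; python3 -c "
from h import *
im,c=snap('side'); np.savez('side20.npz',im=im,**c); crop(im,220,260,350,380,5,'sd20')
im,c=snap('scene'); np.savez('scene20.npz',im=im,**c); crop(im,220,120,330,215,6,'sc20')"
```

```text
24.35 [ 0.4352 -0.2946  0.0861] [-1.7997e+02 -3.0000e-02 -9.0660e+01] F [-0.2  0.5 -3.5] M [ 0.   -0.08 -0.02] axial -2.8 w 0.048 s_mm -79.61
24.4 [ 0.43491719 -0.29437282  0.08549071] [ 1.79987393e+02  5.39698197e-03 -9.06569753e+01] [-0.06468169  0.21348646 -4.00294398] 0.04773172837786016
```

View pics/w20.png

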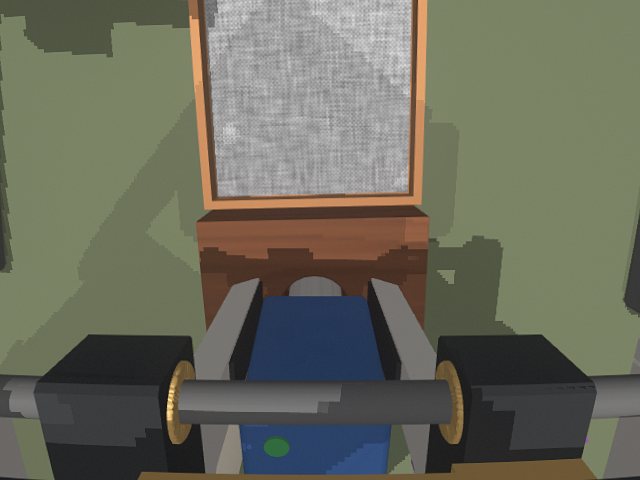

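View pics/sd20.png

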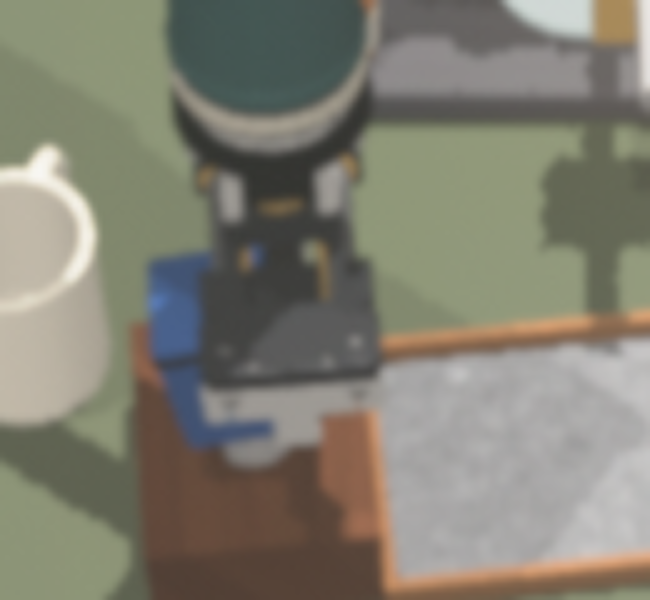

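View pics/sc20.png

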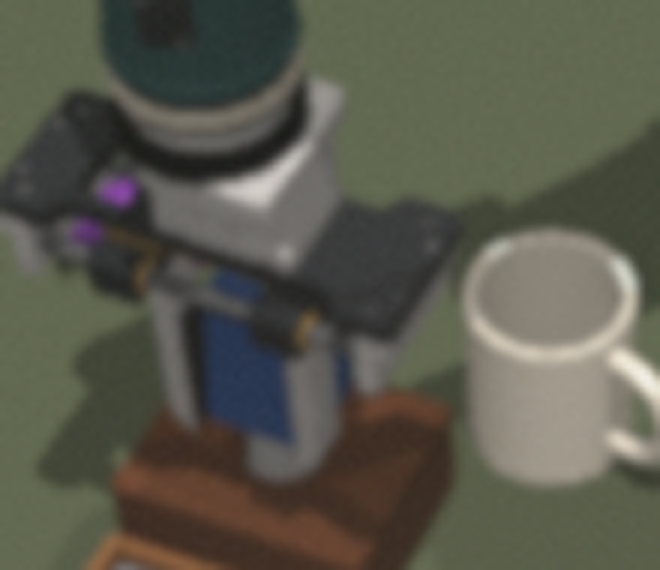

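Request:
{"api": "arm_command", "payload": {
  "plan": [
    [0.2,0,0,-0.004,0],
    [0.2,0,0,-0.008,0],
    [0.2,0,0,-0.012,0],
    [0.2,0,0,-0.012,0]
  ]
}}

```text
time: 25.0
tool_pos: [0.4347, -0.2941, 0.0733]
ee_rot: [3.141, 0.001, -1.582]
wrist_force: [0.1, -0.3, -2.5]
width: 0.0477
```

```bash
python3 st.py; python3 look.py w21; python3 -c "
from h import *
im,c=snap('side'); np.savez('side21.npz',im=im,**c); crop(im,220,260,350,380,5,'sd21')
im,c=snap('scene'); np.savez('scene21.npz',im=im,**c); crop(im,220,120,330,215,6,'sc21')"; cd pics; python3 -c "
import cv2,numpy as np
a=cv2.resize(cv2.imread('sd21.png'),(433,400));b=cv2.resize(cv2.imread('sc21.png'),(366,316));b=np.vstack([b,np.zeros((84,366,3),np.uint8)]);cv2.imwrite('c21.png',np.hstack([a,b]))"
```

```text
25.0 [ 0.4347 -0.2941  0.0733] [ 1.7995e+02  4.0000e-02 -9.0660e+01] F [ 0.1 -0.3 -2.5] M [ 0.02 -0.05 -0.04] axial -2.1 w 0.0477 s_mm -89.79
25.05 [ 0.43484314 -0.29431553  0.07362194] [ 1.79974819e+02  1.45149981e-02 -9.06585625e+01] [ 0.40744036 -0.22273023 -3.38134327] 0.0478236524509136
```

View pics/c21.png

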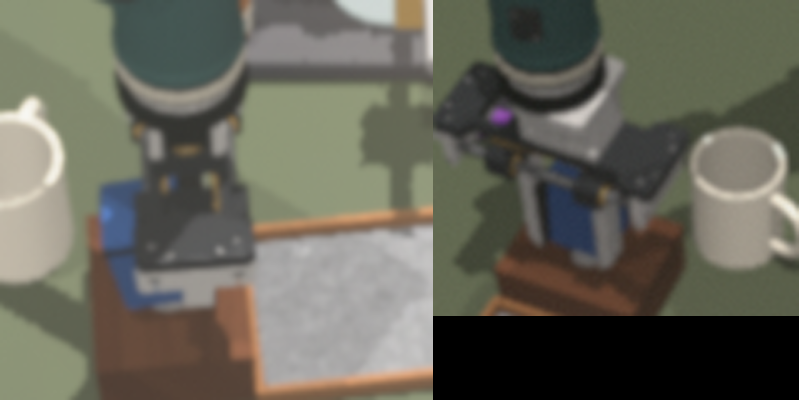

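View pics/w21.png

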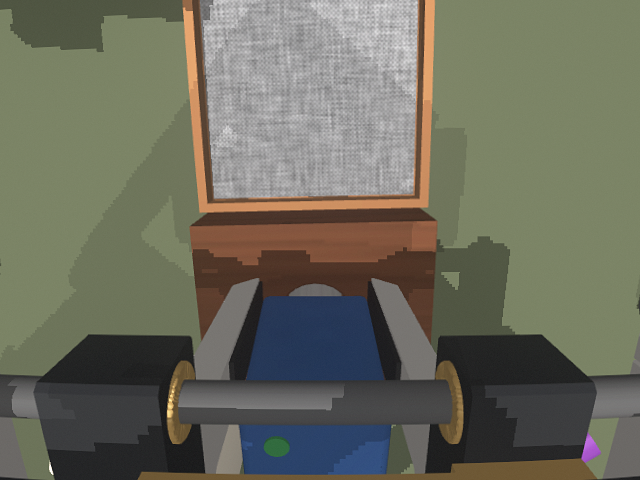

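Request:
{"api": "arm_command", "payload": {
  "plan": [
    [0.2,0.001,0,-0.003,0],
    [0.2,0.002,0,-0.006,0],
    [0.2,0.003,0,-0.0085,0],
    [0.2,0.0045,0,-0.0095,0]
  ]
}}

```text
time: 25.65
tool_pos: [0.4374, -0.2944, 0.064]
ee_rot: [3.136, 0.0, -1.582]
wrist_force: [-7.3, -0.5, 1.3]
width: 0.0477
```

```bash
python3 st.py
```

```text
25.65 [ 0.4374 -0.2944  0.064 ] [ 1.797e+02  2.000e-02 -9.066e+01] F [-7.3 -0.5  1.3] M [-0.    1.76 -0.  ] axial 5.2 w 0.0477 s_mm -98.96
```

Request:
{"api": "arm_command", "payload": {
  "plan": [
    [0.2,0.002,0,0,0],
    [0.2,0.004,0,0,0],
    [0.2,0.006,0,-0.0005,0],
    [0.2,0.008,0,-0.001,0]
  ]
}}

```text
time: 26.15
tool_pos: [0.4433, -0.2944, 0.0631]
ee_rot: [3.132, 0.001, -1.583]
wrist_force: [-10.3, 0.7, 4.1]
width: 0.0475
```

```bash
python3 st.py;python3 look.py w22; python3 -c "
from h import *
im,c=snap('side'); np.savez('side22.npz',im=im,**c); crop(im,220,260,350,380,5,'sd22')
im,c=snap('scene'); np.savez('scene22.npz',im=im,**c); crop(im,220,120,330,215,6,'sc22')"
```

```text
26.15 [ 0.4433 -0.2944  0.0631] [ 1.7943e+02  3.0000e-02 -9.0680e+01] F [-10.3   0.7   4.1] M [ 0.07  2.63 -0.02] axial 9.3 w 0.0475 s_mm -103.03
26.2 [ 0.44355677 -0.29445956  0.06304846] [ 1.79452004e+02  2.97310898e-02 -9.06815940e+01] [-9.94581368  1.15205706  3.40872932] 0.047863845713873844
```

View pics/sd22.png

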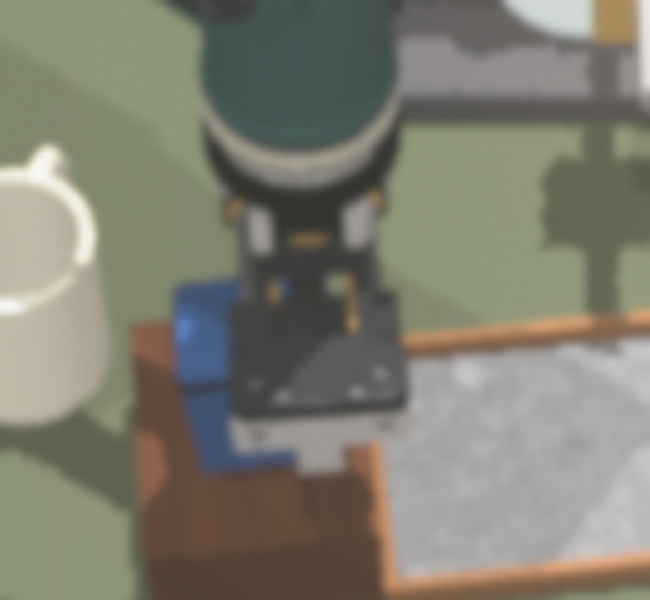

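View pics/sc22.png

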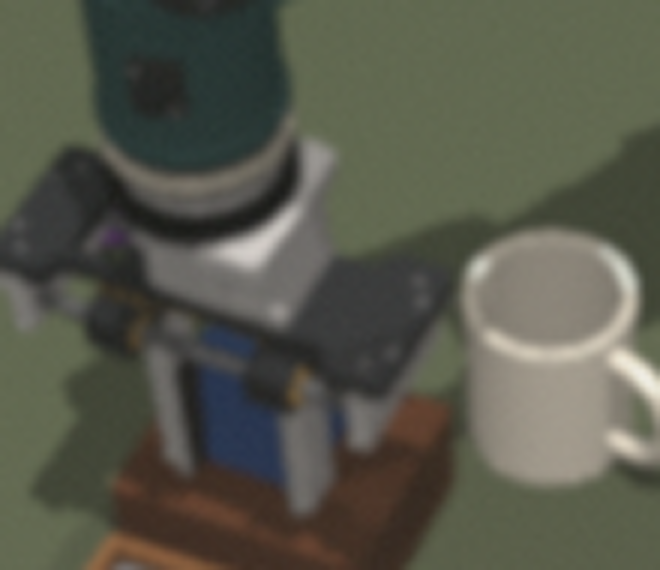

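View pics/w22.png

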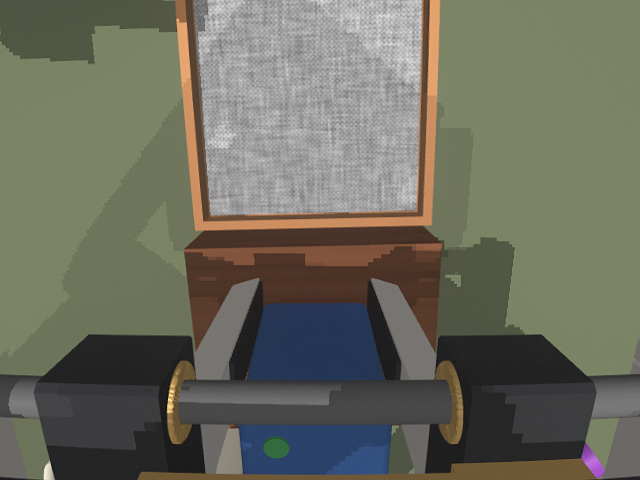

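Request:
{"api": "arm_command", "payload": {
  "plan": [
    [0.2,0,0,-0.002,0],
    [0.2,0,0,-0.004,0],
    [0.2,-0.001,0,-0.005,0]
  ]
}}

```text
time: 26.68
tool_pos: [0.4449, -0.2947, 0.0601]
ee_rot: [3.138, -0.0, -1.583]
wrist_force: [-7.0, 2.3, 9.6]
width: 0.0477
```

```bash
python3 st.py; python3 -c "
from h import *
im,c=snap('side'); np.savez('side23.npz',im=im,**c); crop(im,220,260,350,380,5,'sd23')"
```

```text
26.675 [ 0.4449 -0.2947  0.0601] [ 1.798e+02 -3.000e-02 -9.068e+01] F [-7.   2.3  9.6] M [ 0.53  1.84 -0.03] axial 12.0 w 0.0477 s_mm -106.49
```

View pics/sd23.png

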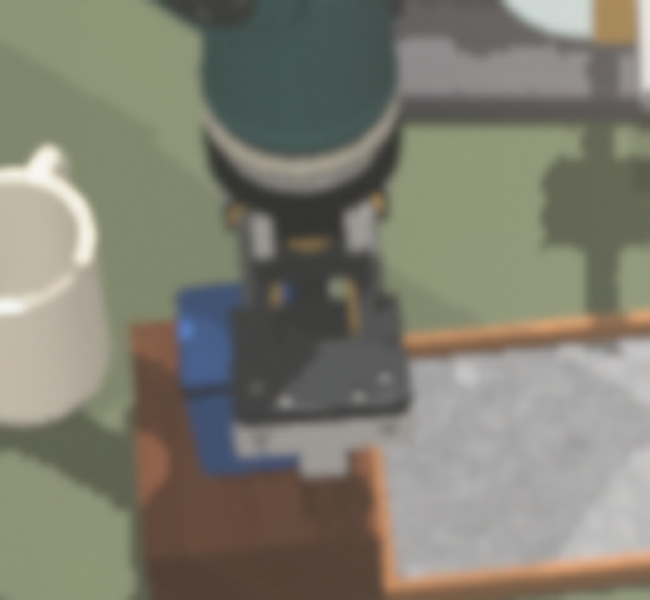

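Request:
{"api": "arm_command", "payload": {
  "plan": [
    [0.2,-0.0015,0,0.001,0],
    [0.55,-0.0015,0,0.001,0],
    [0.75,-0.0015,0,0.001,0],
    [0.75,-0.0015,0,0.001,0]
  ]
}}

```text
time: 27.22
tool_pos: [0.4455, -0.2945, 0.0595]
ee_rot: [-3.141, -0.0, -1.582]
wrist_force: [-0.6, 1.0, -0.1]
width: 0.0681
```

```bash
python3 st.py; python3 look.py w24; python3 -c "
from h import *
im,c=snap('side'); np.savez('side24.npz',im=im,**c); crop(im,220,260,350,380,5,'sd24')"
```

```text
27.225 [ 0.4455 -0.2945  0.0595] [-1.7994e+02 -2.0000e-02 -9.0650e+01] F [-0.6  1.  -0.1] M [ 0.03 -0.    0.04] axial 0.3 w 0.0681 s_mm -107.3
27.275 [ 0.44534853 -0.29447651  0.05938604] [-1.79965215e+02 -1.23191382e-02 -9.06520831e+01] [-0.00573952 -0.63050906  0.70807147] 0.06992013946403494
```

View pics/w24.png

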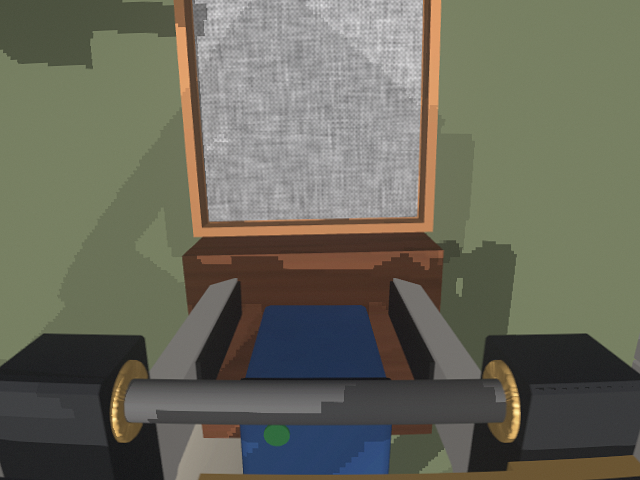

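View pics/sd24.png

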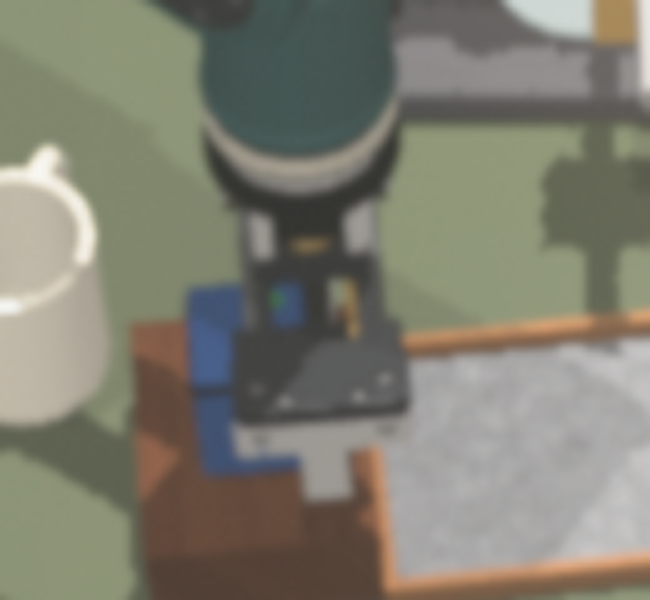

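Request:
{"api": "arm_command", "payload": {
  "plan": [
    [0.75,0,0,0.03,0],
    [0.75,0,0,0.08,0],
    [0.75,0,0,0.14,0],
    [1,0,0,0.2,5],
    [1,0.02,0.02,0.22,15],
    [1,0.04,0.04,0.23,25],
    [1,0.07,0.07,0.23,35],
    [1,0.1,0.1,0.23,45],
    [1,0.12,0.125,0.23,55],
    [1,0.14,0.145,0.23,65]
  ]
}}

```text
time: 28.58
tool_pos: [0.5859, -0.1482, 0.2892]
ee_rot: [-3.141, -0.0, -0.441]
wrist_force: [0.1, -0.1, -0.4]
width: 0.0941
```

Request:
{"api": "arm_command", "payload": {
  "plan": [
    [1,0.012,0.015,0,10],
    [1,0.023,0.025,0,20],
    [1,0.023,0.025,0,20],
    [1,0.023,0.025,0,20]
  ]
}}

```text
time: 29.08
tool_pos: [0.6078, -0.1248, 0.2893]
ee_rot: [3.141, 0.0, -0.101]
wrist_force: [0.1, 0.1, 0.5]
width: 0.0942
```

```bash
python3 st.py; python3 look.py w25; python3 -c "
from h import *
im,c=snap('side'); np.savez('side25.npz',im=im,**c); crop(im,220,260,350,380,5,'sd25')
im,c=snap('scene'); np.savez('scene25.npz',im=im,**c); crop(im,210,120,320,215,6,'sc25')"
```

```text
29.075 [ 0.6078 -0.1248  0.2893] [ 1.7999e+02  1.0000e-02 -5.8100e+00] F [0.1 0.1 0.5] M [-0.04 -0.03  0.08] axial 0.4 w 0.0942 s_mm -1.93
29.125 [ 0.60766703 -0.1249507   0.28943831] [ 1.79985620e+02 -1.97768337e-03 -5.80911929e+00] [-0.38836558  0.47480416  0.20273075] 0.09412454541916054
```

View pics/w25.png

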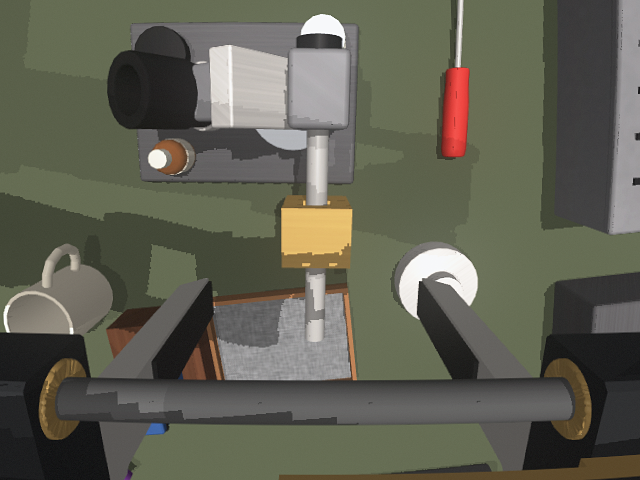

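View pics/sd25.png

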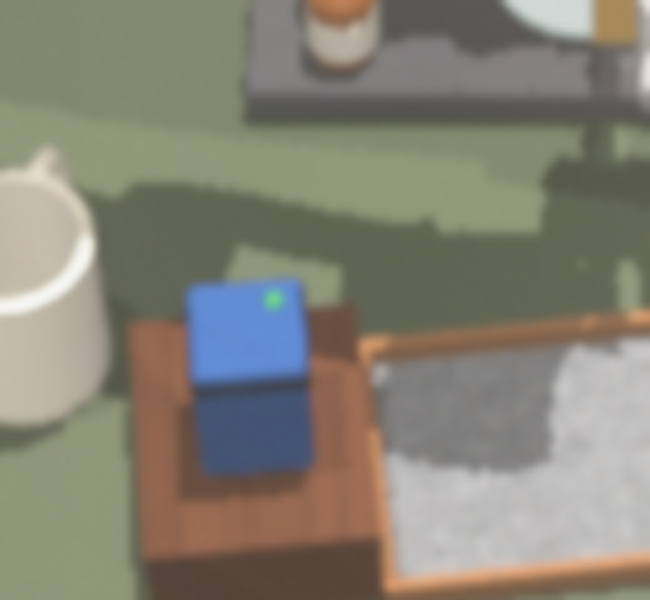

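View pics/sc25.png

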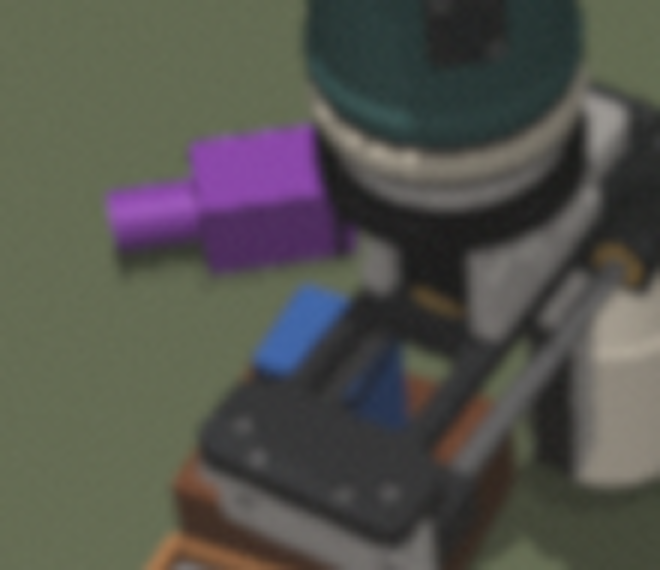

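```bash
python3 -c "
from h import *
d=dict(np.load('w25.npz'));p=onz(d,[(281.5,208),(350.5,209),(351,268),(281,266)],.1765);print(p.round(4),p.mean(0));q=onz(d,[(316,160),(316,340)],.155);print(q)
"
```

```text
[[ 0.5865 -0.1016  0.1765]
 [ 0.6348 -0.1072  0.1765]
 [ 0.6317 -0.1508  0.1765]
 [ 0.5809 -0.1442  0.1765]] [ 0.60850308 -0.12594378  0.1765    ]
[[ 0.61394794 -0.07215061  0.155     ]
 [ 0.59933334 -0.21752084  0.155     ]]
```

Request:
{"api": "arm_command", "payload": {
  "plan": [
    [1,0.0008,-0.001,-0.05,0],
    [1,0.0008,-0.001,-0.1,0],
    [1,0.0008,-0.001,-0.14,0],
    [1,0.0008,-0.001,-0.158,0],
    [0.8,0.0008,-0.001,-0.158,0],
    [0.5,0.0008,-0.001,-0.158,0],
    [0.3,0.0008,-0.001,-0.158,0],
    [0.3,0.0008,-0.001,-0.158,0],
    [0.2,0.0008,-0.001,-0.158,0]
  ]
}}

```text
time: 30.35
tool_pos: [0.609, -0.1255, 0.1322]
ee_rot: [3.141, -0.001, -0.099]
wrist_force: [-1.7, 0.2, 2.0]
width: 0.0497
```

```bash
python3 st.py; python3 look.py w26
```

```text
30.35 [ 0.609  -0.1255  0.1322] [ 1.7998e+02 -6.0000e-02 -5.6600e+00] F [-1.7  0.2  2. ] M [-0.03  0.15  0.03] axial 2.7 w 0.0497 s_mm -131.4
30.4 [ 0.60900686 -0.12550825  0.13217265] [ 1.79985145e+02 -6.13868683e-02 -5.66412666e+00] [-0.99140371  0.19521769  2.2842148 ] 0.050026893207532265
```

View pics/w26.png

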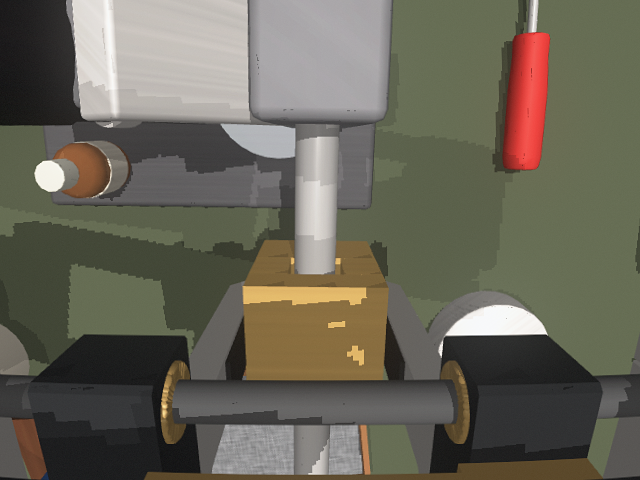

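Request:
{"api": "arm_command", "payload": {
  "plan": [
    [0.2,0,0,0.0015,0],
    [0.2,0,0,0.003,0],
    [0.2,0,0,0.003,0]
  ]
}}

```text
time: 30.78
tool_pos: [0.6083, -0.1253, 0.1334]
ee_rot: [-3.141, 0.002, -0.099]
wrist_force: [1.1, 0.2, -3.3]
width: 0.0498
```

Request:
{"api": "arm_command", "payload": {
  "plan": [
    [0.2,0,0,0.0012,0],
    [0.2,-0.0008,-0.008,0.0015,0],
    [0.2,-0.0018,-0.018,0.0015,0],
    [0.2,-0.003,-0.03,0.0015,0],
    [0.2,-0.0045,-0.045,0.0015,0],
    [0.2,-0.006,-0.06,0.0015,0]
  ]
}}

```text
time: 31.52
tool_pos: [0.6026, -0.1869, 0.1359]
ee_rot: [3.141, -0.0, -0.099]
wrist_force: [-0.1, 0.6, -4.6]
width: 0.0497
```

```bash
python3 st.py; python3 look.py w27
```

```text
31.525 [ 0.6026 -0.1869  0.1359] [179.99  -0.    -5.69] F [-0.1  0.6 -4.6] M [ 0.   -0.08  0.02] axial -3.7 w 0.0497 s_mm -128.2
31.575 [ 0.60224614 -0.18916335  0.13580172] [ 1.79858476e+02 -5.28451391e-04 -5.80465331e+00] [ 0.05633198 -1.29503543 -3.74699743] 0.049911607346625496
```

View pics/w27.png

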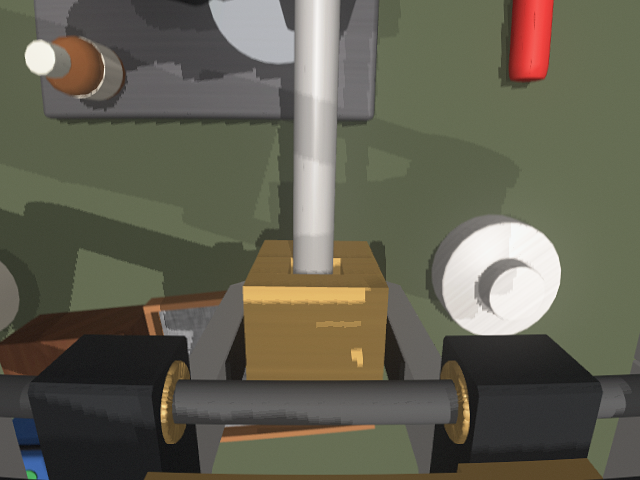

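Request:
{"api": "arm_command", "payload": {
  "plan": [
    [0.2,-0.0014,-0.014,-0.0006,0],
    [0.2,-0.0028,-0.028,-0.0008,0],
    [0.2,-0.0042,-0.042,-0.0008,0],
    [0.2,-0.0056,-0.056,-0.0008,0],
    [0.2,-0.007,-0.07,-0.0008,0],
    [0.2,-0.008,-0.08,-0.0008,0]
  ]
}}

```text
time: 32.33
tool_pos: [0.5946, -0.2665, 0.135]
ee_rot: [3.142, -0.0, -0.099]
wrist_force: [-0.2, -0.9, -4.4]
width: 0.05
```

```bash
python3 st.py; python3 look.py w28; python3 -c "
from h import *
im,c=snap('side'); np.savez('side28.npz',im=im,**c); crop(im,230,210,390,330,5,'sd28')"
```

```text
32.325 [ 0.5946 -0.2665  0.135 ] [180.    -0.    -5.69] F [-0.2 -0.9 -4.4] M [-0.05 -0.08  0.01] axial -3.6 w 0.05 s_mm -128.89
32.375 [ 0.59442233 -0.2677785   0.13499011] [ 1.79921305e+02 -2.17760523e-03 -5.74803831e+00] [ 1.02184349 -1.11285543 -3.39743356] 0.0501415898620444
```

View pics/w28.png

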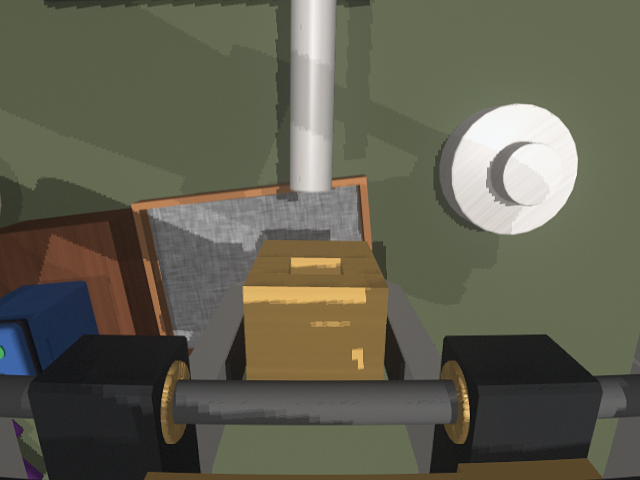

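View pics/sd28.png

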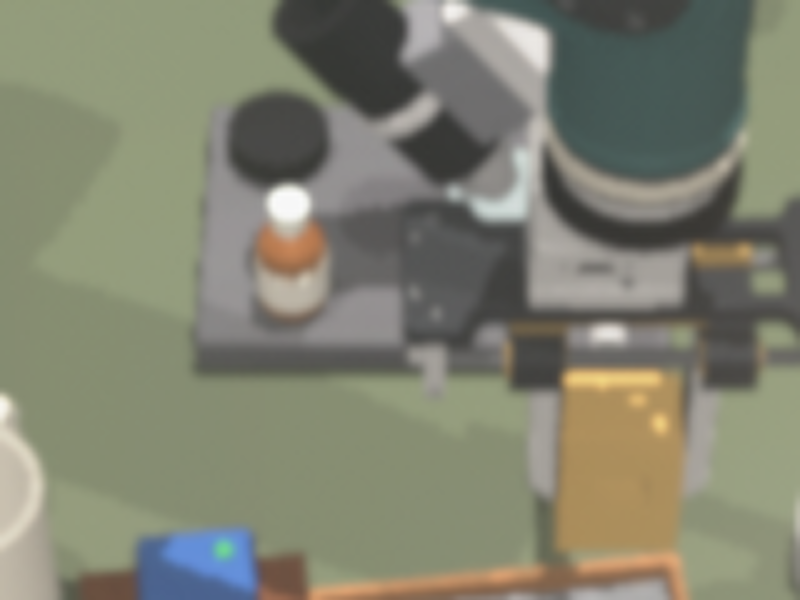

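Request:
{"api": "arm_command", "payload": {
  "plan": [
    [0.2,-0.015,-0.018,0,0],
    [0.2,-0.0285,-0.0345,0,2],
    [0.2,-0.0285,-0.0345,-0.02,5],
    [0.2,-0.0285,-0.0345,-0.045,5],
    [0.2,-0.0285,-0.0345,-0.07,5],
    [0.2,-0.0285,-0.0345,-0.088,5],
    [0.2,-0.0285,-0.0345,-0.098,5],
    [0.2,-0.0285,-0.0345,-0.104,5],
    [0.2,-0.0285,-0.0345,-0.107,5],
    [0.2,-0.0285,-0.0345,-0.109,5]
  ]
}}

```text
time: 33.67
tool_pos: [0.5667, -0.3002, 0.0268]
ee_rot: [3.141, -0.001, -0.011]
wrist_force: [0.4, -0.0, -4.6]
width: 0.0498
```

```bash
python3 st.py
```

```text
33.675 [ 0.5667 -0.3002  0.0268] [ 1.7995e+02 -7.0000e-02 -6.5000e-01] F [ 0.4 -0.  -4.6] M [-0.05 -0.08 -0.01] axial -4.0 w 0.0498 s_mm -203.56
```

Request:
{"api": "arm_command", "payload": {
  "plan": [
    [0.2,0,0,-0.001,0],
    [0.2,0,0,-0.002,0],
    [0.2,0,0,-0.003,0]
  ]
}}

```text
time: 34.05
tool_pos: [0.5666, -0.3001, 0.0248]
ee_rot: [3.141, -0.001, -0.011]
wrist_force: [-2.3, 0.8, 6.0]
width: 0.0499
```

Contact with the tray floor (force now +6 N). Opening and lifting clear.

Request:
{"api": "arm_command", "payload": {
  "plan": [
    [0.2,0,0,0.0015,0],
    [0.6,0,0,0.0015,0],
    [0.8,0,0,0.0015,0],
    [0.8,0,0,0.0015,0],
    [0.8,0,0,0.03,0],
    [0.8,0,0,0.08,0],
    [0.8,0,-0.02,0.13,0],
    [0.8,0,-0.06,0.19,0],
    [0.8,-0.05,-0.11,0.22,0],
    [0.8,-0.1,-0.16,0.23,0]
  ]
}}

```text
time: 35.3
tool_pos: [0.4864, -0.441, 0.2499]
ee_rot: [3.138, -0.004, -0.01]
wrist_force: [0.2, -1.2, -0.2]
width: 0.0755
```

Request:
{"api": "arm_command", "payload": {
  "plan": [
    [0.8,-0.06,-0.03,0,0],
    [0.8,-0.12,-0.04,0,0],
    [0.8,-0.17,-0.04,0,0],
    [0.8,-0.2,-0.04,0,0],
    [0.8,-0.2,-0.04,0,0]
  ]
}}

```text
time: 35.92
tool_pos: [0.2846, -0.48, 0.2476]
ee_rot: [3.14, -0.001, -0.015]
wrist_force: [0.7, 0.9, -0.1]
width: 0.0752
```

```bash
python3 st.py; python3 -c "
from h import *
im,c=snap('side','side30'); np.savez('side30.npz',im=im,**c); crop(im,220,170,380,290,5,'sd30a'); crop(im,230,280,390,400,5,'sd30')
im,c=snap('scene','scene30'); np.savez('scene30.npz',im=im,**c); crop(im,200,120,360,240,5,'sc30')"
```

```text
35.925 [ 0.2846 -0.48    0.2476] [ 1.7992e+02 -4.0000e-02 -8.5000e-01] F [ 0.7  0.9 -0.1] M [-0.04 -0.11  0.05] axial -0.4 w 0.0752 s_mm 128.11
```

View pics/side30.png

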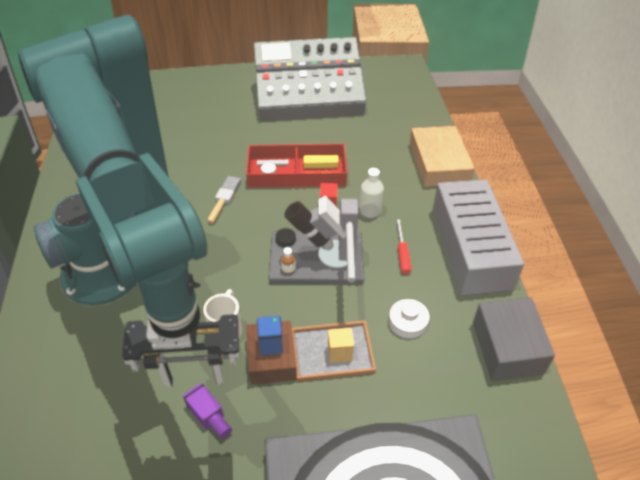

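View pics/sd30.png

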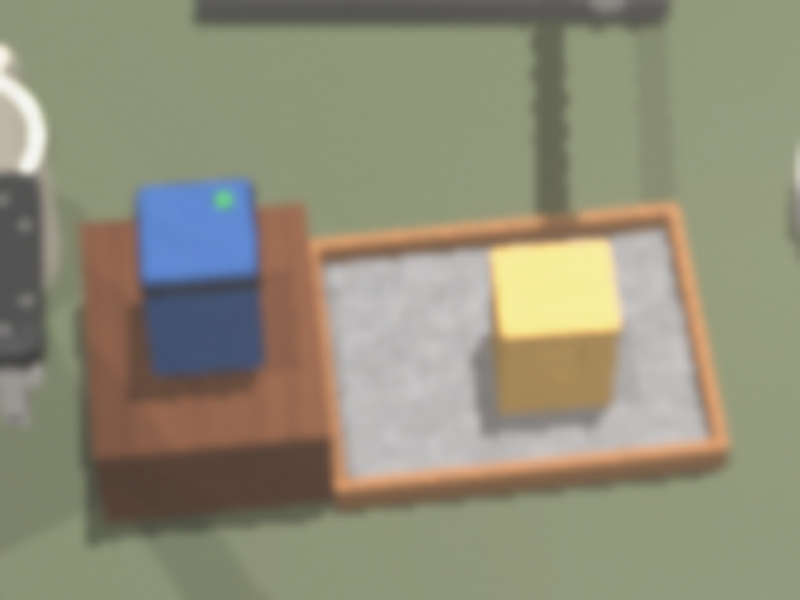

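View pics/scene30.png

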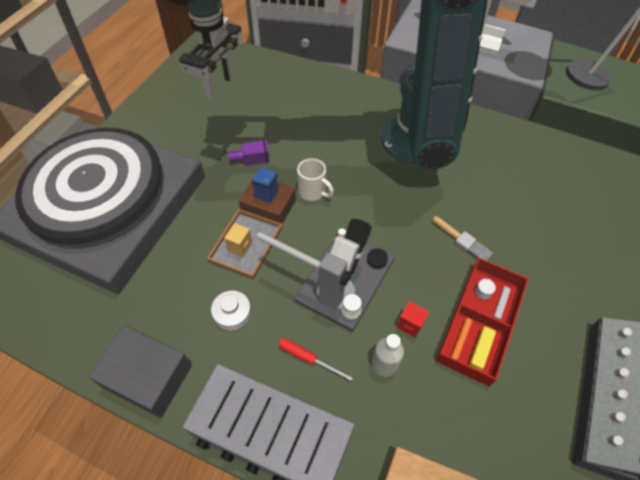

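View pics/sd30a.png

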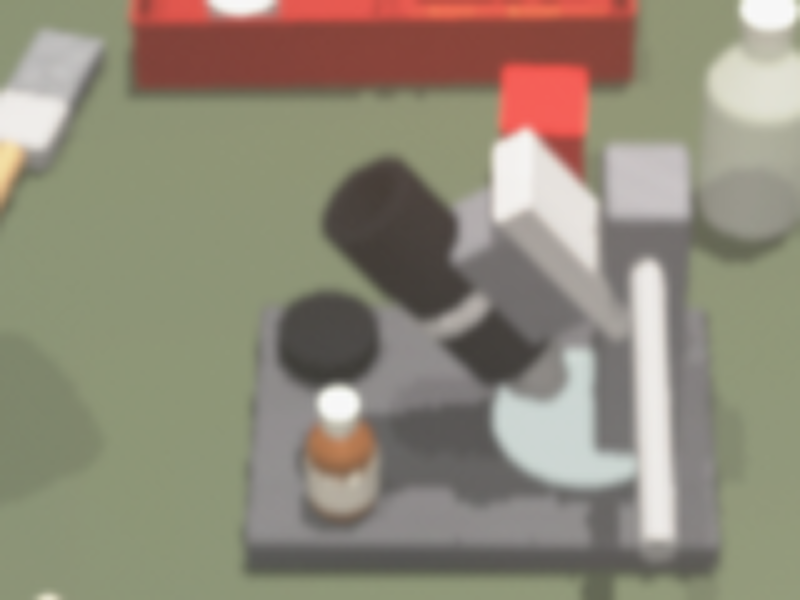

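View pics/sc30.png

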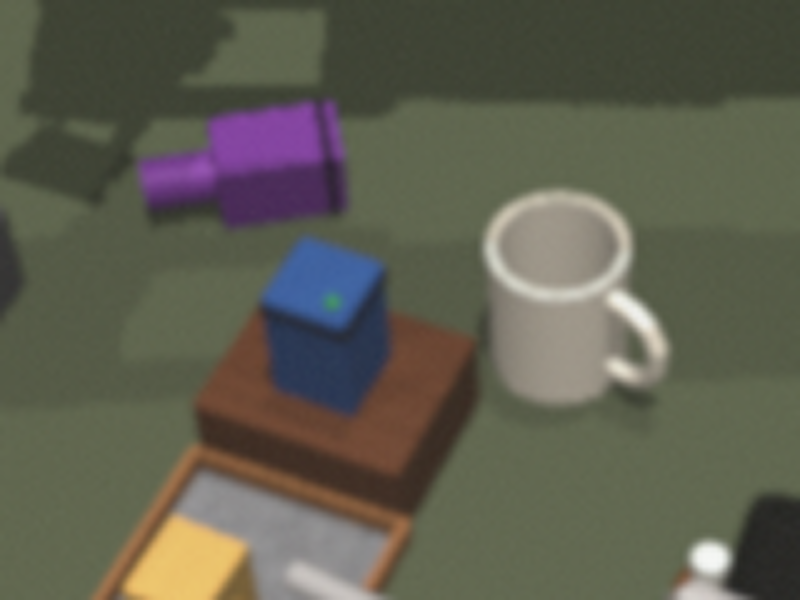

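```bash
python3 -c "
from h import *
A=dict(np.load('scene30.npz'));B=dict(np.load('side30.npz'))
s=lambda u,v:(230+u/5-.4,280+v/5-.4);c=lambda u,v:(200+u/5-.4,120+v/5-.4)
pr=[((307,236),(137,188)),((385,266),(250,178)),((346,330),(262,277)),((262,303),(146,286))]
# scene order: far-left=(-x,-y)? match by world
for a in pr: pass
S=[onz(A,[c(*p)],.13)[0][:2].round(4) for p in [(307,236),(385,266),(346,328),(262,300)]];D=[onz(B,[s(*p)],.13)[0][:2].round(4) for p in [(137,188),(252,178),(262,277),(146,285)]]
print(S,np.mean(S,0));print(D,np.mean(D,0))
ms=np.mean([c(*p) for p in [(307,236),(385,266),(346,328),(262,300)]],0);md=np.mean([s(*p) for p in [(137,188),(252,178),(262,277),(146,285)]],0)
print('top centre tri',tri([A,B],[ms,md]))
b=[onz(B,[s(*p)],.055)[0][:2].round(4) for p in [(154,375),(264,368)]];print('body bottom near edge at z.055',b)
w=[onz(B,[s(*p)],.069)[0][:2].round(4) for p in [(490,248),(608,240),(621,328),(497,337)]];print('weight top',w,np.mean(w,0)); print('w bottom',onz(B,[s(500,413),s(610,408)],.005)[:,:2])
"
```

```text
[array([ 0.3937, -0.3147]), array([ 0.3962, -0.2688]), array([ 0.4409, -0.2684]), array([ 0.4413, -0.3155])] [ 0.418025 -0.29185 ]
[array([ 0.3944, -0.2708]), array([ 0.4422, -0.2707]), array([ 0.4426, -0.3202]), array([ 0.3956, -0.3192])] [ 0.4187   -0.295225]
top centre tri [ 0.41778371 -0.29315291  0.12780425]
body bottom near edge at z.055 [array([ 0.3941, -0.3148]), array([ 0.4407, -0.3161])]
weight top [array([ 0.5421, -0.2748]), array([ 0.5933, -0.2763]), array([ 0.5922, -0.3216]), array([ 0.5395, -0.3201])] [ 0.566775 -0.2982  ]
w bottom [[ 0.54223979 -0.31883966]
 [ 0.5905772  -0.3217461 ]]
```

```bash
python3 -c "
from h import *
print(robot.close_job())"
```

```text
the job is handed in; nothing more can be done
None
```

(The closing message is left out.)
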